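Balance and lock the microscope arm's counterweight unit

ROBOT

A 7-joint arm with a two-finger parallel gripper is mounted at the origin on the work surface. World frame = base frame: x ahead of the robot, y to its left, z up, the work surface at z = 0. Lengths are in mm, angles in rad, forces in N, time in s.
With the tool pointing down it reaches from about 425 to 925 mm from the base axis. Payload 6.8 kg.
Tool frame: the origin (TCP) lies at the centre of the arm's flange, where the gripper is bolted on; the fingertips stand 173 mm ahead of it and the grasp point (between the pads) lies 155 mm ahead of it; z points along the fingers, y is the line along which they close (so a half turn about z gives the same grasp; the last joint's range is limited). The gripper opens to 85 mm and grips with 20 to 120 N. Pads are 22 mm wide; open, the fingers measure 114 mm over their backs; the gripper's body (76 mm by 85 mm) begins 54 mm behind the grasp point. The pads swing forward as they close: fully open they stand 13 mm farther back than shut.
Start: joints at [-0.108, 0.477, 0.022, 1.555, -0.011, 1.109, -0.083], TCP at [675.013, 0.004, 404.708] pointing down, gripper open.
Joint ranges: [-2.96, 2.96], [-0.34, 2.1], [-1.41, 1.46], [0.24, 2.44], [-1.37, 4.51], [0.17, 1.92], [-2.96, 2.96]. Speed limits (rad/s): [2.39, 2.39, 3.14, 3.14, 3.14, 3.14, 3.14].

INTERFACE

Orientations are given as a 3x3 rotation matrix whose columns are the frame's x, y, z axes.
In Python, from rig import ctrl gives the robot as it stands. The module is installed in compiled form; this text tells all that it offers.
- The arm moves only by the shell command python3 -m creep 'ROWS' [OPENING]. ROWS is JSON, a list of rows, each an object of numbers: "x", "y", "z": the shift along the tool's x, y, z as a fraction of full scale; "rx", "ry", "rz": the turn, a rotation vector about the tool's x, y, z as a fraction of full scale. A call has 1 to 8 rows; each row shifts and turns the commanded pose from where the row before left it, along the tool's axes as they then stand; what a row does not reach is not made up. Full scale, the value 1, is 0.02 m for a shift and 0.15 rad for a turn. A row lasts 1/10 s, in which the tool goes at most 50 mm and 8.59 degrees, less where a joint would pass 70% of its speed; a pose out of reach is approached as far as the arm can. A call with a number of a shift or a turn outside -1 to 1 is refused whole. A call with a gripper value outside its range is refused whole. OPENING is the gripper's target within -1 to 1 (shut at 1, half-way at 0, fully open at -1), set as the call begins (- or left out, the last holds). The fingers move at their own pace and stop on an object; the grip force is fixed at half the most. Time passes only in rows, so rows that do not move let the fingers close. It gives the time, the measured TCP pose, the force, the opening and the grip force at its end, in the units of the state.
- ctrl.read_state(): the state, without advancing time (a new reading comes with each control period).
- ctrl.snapshot(name): name is "scene" or "side" or "wrist"; returns a dict with "image" (420x560x3 uint8, red, green, blue), "K" (3x3 intrinsics, pixels), "R" (3x3) and "t" (3): a world point X has camera coordinates R X + t; the wrist camera has in their place "T_tool_cam" (4x4, takes a point from camera to tool coordinates, whose origin is the TCP and whose axes are the flange's). Camera axes: x right, y down, z forward; pixel columns grow to the right and rows downward; lengths in mm; the calibration is good to about 2 mm. A picture is of the moment at which its call begins: read the wrist's pose just before it. There is no depth.
- ctrl.close_job(): hands the job in; it is judged then, once.
Trained networks look in the newest picture that a camera, given by its name, has taken for a name from the list of things; names that differ only in an ending like _2 or _b are one class to them, and where a whole thing is asked for, a point or a joint stands for the part that bears it (a point fixed in the world has none). Each returns a list of dicts, best first, with "score" (0 to 1); they miss things now and then, are a little off and sometimes report something else, mostly with a low value. They report only what shows in the picture. A call takes as long as a camera call. They do not tell look-alikes from the thing itself.
- ctrl.regions_of(camera, name): "region" (420x560 bool, what is visible of it) and "xy" ([column, row] in pixels, amid what is visible of it).
- ctrl.landmark_of(camera, name): "xy" ([column, row] in pixels: a listed point, or the origin of a listed thing).
The state is a dict: "clock": time; "joint_pos": joint angles; "dq": joint speeds; "joint_torque": joint torques, N m; "position": TCP position; "tool_rot": TCP orientation; "wrist_force": force on the tool from outside, world axes, zero at the start; "ft_torque": the same for the moment, N m; "opening": finger opening in mm; "gripper_force": force on a finger pad.
Only numpy, scipy, OpenCV 4.12 (cv2) and the standard library are available. Lean on these libraries where they do the work, as an engineer would, in place of code of your own. Each camera call takes 0.05 s, during which the arm holds its last target. There are 200 camera calls.

TASK

Set up the counterweight unit of the microscope arm: lay every steel weight from the crate flat on the floor of the open metal tray, and only then turn the balance dial clockwise by three clicks. Next put the adjustable wrench over the lock nut on the grey plate, roll its worm until the jaw closes snugly on the nut before any turning, tighten the nut clockwise with the wrench until it stops, then take the wrench off and lay it flat lengthwise on its wooden board, in the middle. Do not turn the nut with the fingers, and leave the other things where they are.

Things in the scene. Friction and masses are not known exactly. Their poses are not given: they have to be found in the camera images.
- weight1: one of one to three dark steel weights (the others are absent): base block 80 (x) x 40 (y) x 20 mm high with a grip rib 56 (x) x 10 (y) mm on its middle, from 20 to 44 mm high; about 0.55 kg; origin at the centre of the underside, z up. It starts upright on the floor of the crate, which is 6 mm above the table
- weight2: one of one to three dark steel weights (the others are absent): base block 80 (x) x 40 (y) x 20 mm high with a grip rib 56 (x) x 10 (y) mm on its middle, from 20 to 44 mm high; about 0.55 kg; origin at the centre of the underside, z up. It starts upright on the floor of the crate, which is 6 mm above the table
- weight3: one of one to three dark steel weights (the others are absent): base block 80 (x) x 40 (y) x 20 mm high with a grip rib 56 (x) x 10 (y) mm on its middle, from 20 to 44 mm high; about 0.55 kg; origin at the centre of the underside, z up. It starts upright on the floor of the crate, which is 6 mm above the table
- crate: open plywood crate 216 (x) x 246 (y) x 36 mm high with 6 mm walls and floor, fixed; origin under its centre. Holds the weights and some odds and ends that stay there
- tray: open aluminium weight tray 220 (x) x 118 (y) x 26 mm high with 5 mm walls and floor, fixed; origin under its centre. Three weights fit side by side, their length along the tray's y, 50 to 60 mm apart along its x
- dial (a joint): balance dial, turning about a vertical axis, rad; starts at 0 against its stop, grows clockwise seen from above; it clicks into a rest every 24 degrees (0.419 rad) and is drawn into the nearest rest when let go (about 0.05 N m to pass a click)
- dial_grip (a point): on the dial's axis, 8 mm below the top of its black grip bar: bar 56 mm long (x of this frame), 14 mm wide, 34 mm high, standing on a disc of 60 mm diameter; bar top 77 mm above the table, on a fixed grey housing 84 x 84 x 34 mm. The frame turns with the dial; the white pointer is at the -x end
- stand: fixed grey steel plate 200 (x) x 150 (y) x 10 mm; origin under its centre. The lock nut is at x = +20 mm, y = 0; a round socket 44 mm across, 30 mm high stands on it at x = 74, y = 40 mm
- nut: hexagonal steel lock nut, 27 mm across flats, its top 26 mm above the table (16 mm above the plate); origin on its vertical axis at the plate's surface; two of its flats face along its own +y and -y, corners along +x and -x; the frame turns with it. To be turned with the wrench only, not with the fingers
- lock (a joint): turn of the lock nut, rad, grows clockwise seen from above (tightening); starts between 0 and 0.12, firm stop (tight) at 1.05; stiff, about 0.3 N m
- wrench: loose steel adjustable wrench, 0.44 kg, flat on its board; origin: underside, mouth's middle when closed on the nut. +x out of the mouth, z up. Inner faces: fixed jaw y=-13.5, moving jaw y=26.5 mm - joint jaw; jaw tips x=+17, throat x=-17. Head 14 mm thick, y -30 to 48, x -60 to -17; handle 22 mm wide, x -60 to -195, z 2.5 to 11.5. Balances at x=-71
- mouth (a point): 7 mm above the wrench's origin, on the axis of the nut when the jaws are closed snugly on it; frame as the wrench's
- handle_mid (a point): point of the handle at x = -87, y = 0, z = 7 mm of the wrench: the middle of its length
- worm_top (a point): top of the wrench's knurled worm roller, which stands 4.5 mm proud of the head: x = -44, y = 0, z = 18.5 mm of the wrench; roller radius 9 mm, 18 mm long, its axis along the wrench's y
- worm (a joint): turn of the worm, rad: 1 rad moves the jaw 1.5 mm. It grows (closing) as the top of the worm is rolled towards the mouth (+x of the wrench), for example by a fingertip pressed down on it (10 to 20 N) and drawn along; needs about 5 N of drag; the jaw does not slip back by itself
- jaw (a joint): travel of the moving jaw, m: 0 fully open (mouth 40 mm), grows as it closes, mouth = 40 mm - travel, so 0.013 is snug on the nut; starts between 0 and 0.003; stop at 0.016
- board: fixed wooden board 240 (x) x 110 (y) x 10 mm on which the wrench belongs, lengthwise along x; origin under its centre
- spool: bystander in the crate: wooden spool, 48 mm diameter, 50 mm high
- block: bystander in the crate: wooden block 66 x 38 x 30 mm
- jar: bystander in the crate: jar, 46 mm diameter, 52 mm high
- brush: bystander: brush 200 mm long lying on the table
- tape: bystander: ring 68 mm diameter, 22 mm high
- cup: bystander: white cup, 64 mm wide, 60 mm high
- awl: bystander: awl 160 mm long with wooden handle
Things that resemble listed ones, but are neither listed nor needed, are in the scene too. What is shaped like the part that bears dial but yellow is not meant. What is shaped like the weight2 but green or yellow is not meant.

How it is judged (in metres and radians):
On the way, in this order (a step that is already met when the one before it is completed fails the run):
1. every weight lies flat in the tray (x of weight1 in the frame of tray between -0.105 and 0.105 m and y of weight1 in the frame of tray between -0.054 and 0.054 m and z of weight1 in the frame of tray between -0.005 and 0.015 m and angle between each of weight1, weight2, weight3's own z axis and vertical below 0.2 rad and x of weight2 in the frame of tray between -0.105 and 0.105 m and y of weight2 in the frame of tray between -0.054 and 0.054 m and z of weight2 in the frame of tray between -0.005 and 0.015 m and x of weight3 in the frame of tray between -0.105 and 0.105 m and y of weight3 in the frame of tray between -0.054 and 0.054 m and z of weight3 in the frame of tray between -0.005 and 0.015 m), for 0.2 s.
2. the dial rests three clicks on (value of joint dial between 1.15664 and 1.35664 rad), for 0.3 s.
3. the wrench is round the nut and its jaw closed to less than 1.2 mm of play, the nut not yet turned (horizontal distance between mouth and nut below 0.007 m and z of mouth in the frame of stand below 0.024 m and value of joint jaw above 0.0118 m and value of joint lock below 0.3 rad), for 0.2 s.
4. the nut is turned tight with the wrench on it (horizontal distance between mouth and nut below 0.007 m and z of mouth in the frame of stand below 0.024 m and value of joint jaw above 0.011 m and value of joint lock above 0.95 rad), for 0.2 s.
At the end, for the whole second after the job is handed in: Weights flat on the tray floor (tilt under 0.2 rad); dial within 0.1 rad of three clicks (1.257 rad); nut within 0.12 rad of its stop; wrench flat on its board, its middle within 50 mm along and 40 mm across of the board's centre, lengthwise to 0.35 rad; all at rest (all of step 1 and all of step 2 and value of joint lock above 0.93 rad and x of handle_mid in the frame of board between -0.05 and 0.05 m and y of handle_mid in the frame of board between -0.04 and 0.04 m and z of handle_mid in the frame of board below 0.022 m and angle between the x axis of wrench and the x axis of board, either way round below 0.35 rad and angle between wrench's own z axis and vertical below 0.1 rad and linear speed of each of wrench, weight1, weight2, weight3 below 0.02 m/s); the robot touches nothing.
It fails at once if a bystander is moved more than 5 cm (distance of any of spool, block, jar, brush, tape, cup, awl from where it was at the start of the episode above 0.05 m).
It fails at once if the fingers bear on the nut itself (contact force between the fingers and nut above 4 N).
Of weight1, weight2, weight3 only 1 to 3 are there at a start; the rules pass over those that are not, and their reading is None.
At some moment in a run one of weight1, weight2, weight3 may be knocked a few centimetres aside while the robot is not near it.
Once in a run the grip may slacken for a moment while it holds something.
It also fails if it takes over 210 s, if anything falls off the work surface, if the arm or the gripper's body presses on something with over 40 N, if the wrist force passes 120 N, or if a joint passes its speed limit or range.

## Working session

There is one attempt and no reset: what is moved stays moved. The work goes in short steps, Python scripts to look and compute and a shell command to move; the robot and the scene stay as the last step left them, time stands still between calls to the robot, and variables do not carry over. Pictures are saved under pics/ and viewed, at most 14 in all, crops included, and the job is handed in when it is done.

```bash
mkdir -p pics
cat > h.py <<'E'
import numpy as np, cv2
from rig import ctrl
def snap(cam,fn=None):
    st=ctrl.read_state(); s=ctrl.snapshot(cam)
    if cam=="wrist":
        T=np.array(s["T_tool_cam"]); Rt=np.array(st["tool_rot"]).reshape(3,3); p=np.array(st["position"])
        Rwc=Rt@T[:3,:3]; c=Rt@T[:3,3]+p
        s["R"]=Rwc.T; s["t"]=-Rwc.T@c
    s["R"]=np.array(s["R"]).reshape(3,3); s["t"]=np.array(s["t"]).ravel(); s["K"]=np.array(s["K"]).reshape(3,3)
    if fn: cv2.imwrite("pics/"+fn,cv2.cvtColor(s["image"],cv2.COLOR_RGB2BGR))
    return s
def ray(s,uv,z):
    d=s["R"].T@np.linalg.solve(s["K"],[uv[0],uv[1],1.]); c=-s["R"].T@s["t"]
    return c+d*(z-c[2])/d[2]
def proj(s,X):
    q=s["K"]@(s["R"]@np.asarray(X,float)+s["t"]); return q[:2]/q[2]
def st():
    s=ctrl.read_state(); R=np.array(s["tool_rot"]).reshape(3,3)
    print("t",round(s["clock"],2),"p",np.round(s["position"],1),"yaw",round(np.degrees(np.arctan2(R[1,0],R[0,0])),2),"z",np.round(R[:,2],3),"F",np.round(s["wrist_force"],1),"op",round(s["opening"],1),"gf",round(s["gripper_force"],1),"j7",round(s["joint_pos"][6],2))
    return s,R
E
python3 - <<'E'
from h import *
s,R=st(); print(R)
for c in ("scene","side","wrist"):
    S=snap(c,c+"0.png"); print(c,"cam at",-S["R"].T@S["t"])
E
```

```text
t 0.0 p [674.7   0.  403.7] yaw 90.0 z [-0.002 -0.    -1.   ] F [-0.6 -0.6 -0.4] op 85.2 gf 0.0 j7 -0.08
[[-4.57314497e-05  9.99998334e-01 -1.82464949e-03]
 [ 9.99999991e-01  4.54995114e-05 -1.27155238e-04]
 [-1.27072005e-04 -1.82465528e-03 -9.99998327e-01]]
scene cam at [1492.30667039 -128.05937901  915.87678473]
side cam at [ 268.58221094  934.08965305 1209.4731133 ]
wrist cam at [675.25922381  77.3918556  371.76703847]
```

View pics/scene0.png

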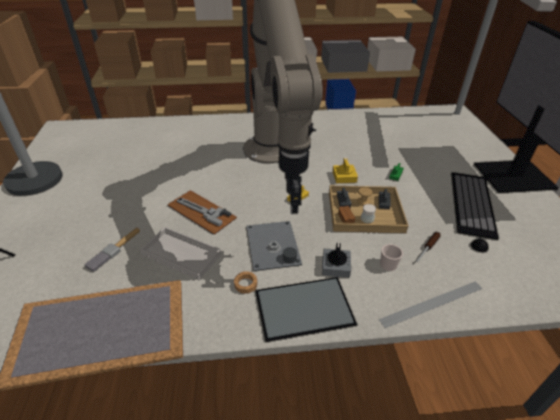

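View pics/side0.png

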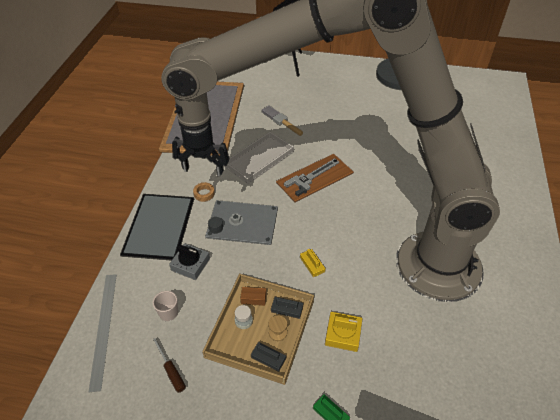

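Run:
```python
from h import *
Z=dict(weight1=6,crate=0,tray=0,dial_grip=69,stand=0,nut=10,wrench=10,mouth=17,handle_mid=17,worm_top=28.5,board=0,spool=6,block=6,jar=6,brush=0,tape=0,cup=0,awl=0)
for c in ("scene","side"):
    S=snap(c)
    for n,z in Z.items():
        L=ctrl.landmark_of(c,n)
        print(c,n,[(round(float(l["score"]),2),np.round(l["xy"]).astype(int).tolist(),np.round(ray(S,l["xy"],z)[:2]).astype(int).tolist()) for l in L[:5]])
```

```text
scene weight1 [(0.69, [344, 198], [382, 239]), (0.67, [385, 202], [418, 380]), (0.49, [296, 200], [378, 62]), (0.44, [395, 174], [247, 476]), (0.26, [272, 247], [606, -47])]
scene crate [(0.61, [426, 250], [661, 439])]
scene tray [(0.94, [181, 254], [604, -334])]
scene dial_grip [(0.82, [336, 252], [705, 131]), (0.47, [346, 166], [267, 264])]
scene stand [(0.91, [276, 246], [599, -36])]
scene nut [(0.59, [273, 249], [618, -47])]
scene wrench [(0.68, [218, 220], [464, -219])]
scene mouth [(0.87, [222, 219], [469, -207])]
scene handle_mid [(0.88, [202, 209], [410, -277]), (0.62, [219, 217], [457, -217]), (0.56, [212, 206], [397, -242])]
scene worm_top [(0.7, [387, 265], [735, 282]), (0.61, [211, 210], [429, -243])]
scene board [(0.65, [199, 212], [406, -290])]
scene spool [(0.55, [365, 199], [396, 314])]
scene block [(0.73, [343, 221], [504, 207]), (0.6, [383, 202], [416, 374])]
scene jar [(0.68, [367, 218], [499, 292])]
scene brush [(0.66, [364, 201], [397, 309])]
scene tape [(0.89, [245, 283], [739, -139]), (0.72, [222, 217], [441, -207])]
scene cup [(0.95, [388, 263], [702, 302])]
s
[... 494 characters left out ...]
33])]
side wrench [(0.87, [294, 187], [459, -215]), (0.5, [305, 180], [430, -256])]
side mouth [(0.6, [296, 186], [455, -215])]
side handle_mid [(0.76, [313, 174], [408, -279]), (0.38, [163, 310], [718, 307])]
side worm_top [(0.97, [307, 175], [425, -260]), (0.7, [259, 160], [596, -300]), (0.17, [275, 332], [411, 315])]
side board [(0.97, [316, 178], [399, -280])]
side spool [(0.76, [275, 333], [413, 306])]
side block [(0.79, [252, 301], [495, 224])]
side jar [(0.6, [246, 324], [493, 297])]
side brush [(0.61, [281, 125], [565, -530])]
side tape [(0.65, [205, 194], [740, -137])]
side cup [(0.73, [168, 312], [709, 301]), (0.44, [261, 329], [454, 299])]
side awl [(0.58, [170, 363], [656, 437])]
```

Candidates for "weight" (scene pixels): dark (344,198) and dark (385,200) in the crate; yellow (298,194) and green (397,172) on the table are look-alikes. The dial is black (336,258); the yellow one at (345,172) is a decoy. I choose the two dark ones in the crate and move above it for a close look.

```bash
python3 -m creep '[{"x":1,"y":-1},{"x":1,"y":-1},{"x":1,"y":-1},{"x":1,"y":-1},{"x":1,"y":-1},{"x":1,"y":-1},{"x":1,"y":-1},{"x":1,"y":-1}]' -1 && python3 -m creep '[{"x":1,"y":-1},{"x":1,"y":-1},{"x":1,"y":-1},{},{},{}]'
python3 - <<'E'
from h import *
st(); S=snap("wrist","w1.png"); T=ctrl.snapshot("wrist")["T_tool_cam"]; print(np.round(T,3)); print(S["K"])
for n,z in dict(weight1=6,crate=0,spool=6,block=6,jar=6).items():
    for l in ctrl.landmark_of("wrist",n)[:4]: print(n,round(float(l["score"]),2),np.round(l["xy"]),np.round(ray(S,l["xy"],z)[:2],1))
for r in ctrl.regions_of("wrist","weight1")[:4]:
    m=r["region"].astype(np.uint8); print(r["score"],r["xy"],m.sum(),cv2.minAreaRect(cv2.findNonZero(m)))
E
```

```text
t 2.05 p [675.    0.  404.7] yaw 90.0 z [ 0.  0. -1.] F [ 0.7 -0.2 -0. ] op 85.4 gf 0.0 j7 -0.08
[[ 1.0000e-03 -9.5200e-01 -3.0600e-01  7.7393e+01]
 [ 1.0000e+00  1.0000e-03  1.0000e-03  5.5100e-01]
 [-1.0000e-03 -3.0600e-01  9.5200e-01  3.2051e+01]
 [ 0.0000e+00  0.0000e+00  0.0000e+00  1.0000e+00]]
[[293.04550082   0.         280.17282999]
 [  0.         293.04550082 207.53246522]
 [  0.           0.           1.        ]]
weight1 0.75 [ 20. 118.] [364.7  71.5]
crate 0.19 [233. 212.] [612.4 -48.1]
jar 0.33 [231. 209.] [610.9 -42.4]
0.86 [20.2, 128.6] 2224 ((13.249999046325684, 122.75), (74.95331573486328, 41.719295501708984), 45.0)invalid input
```

View pics/w1.png

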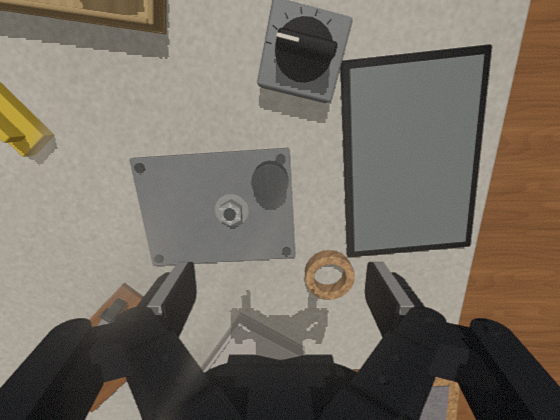

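The wrist view shows the grey stand (nut at 231,212; socket at 268,185) and the black dial (305,45) with its white pointer on the left. The move was refused, so I'll try another form.

```bash
python3 -m creep '[{"x":1,"y":-1,"z":0,"rx":0,"ry":0,"rz":0},{"x":1,"y":-1,"z":0,"rx":0,"ry":0,"rz":0}]'; python3 -m creep '[{"x":1,"y":-1},{"x":1,"y":-1}]' ; python3 -m creep '[{"x":1,"y":-1},{"x":1,"y":-1}]' -1.0
```

```text
clock: 2.65
position: [634.8, 39.7, 404.5]
tool_rot: [[0.002, 1.0, 0.0], [1.0, -0.002, -0.0], [-0.0, 0.0, -1.0]]
wrist_force: [0.4, 1.4, 0.8]
opening: 85.4
gripper_force: 0.0invalid input
invalid input
```

```bash
python3 -m creep '[{"x":1,"y":-1,"z":0,"rx":0,"ry":0,"rz":0},{"x":1,"y":-1,"z":0,"rx":0,"ry":0,"rz":0},{"x":1,"y":-1,"z":0,"rx":0,"ry":0,"rz":0},{"x":1,"y":-1,"z":0,"rx":0,"ry":0,"rz":0},{"x":1,"y":-1,"z":0,"rx":0,"ry":0,"rz":0},{"x":1,"y":-1,"z":0,"rx":0,"ry":0,"rz":0},{"x":1,"y":-1,"z":0,"rx":0,"ry":0,"rz":0},{"x":1,"y":-1,"z":0,"rx":0,"ry":0,"rz":0}]' -1 | head -2;  python3 -m creep '[{"x":1,"y":-1,"z":0,"rx":0,"ry":0,"rz":0},{"x":0,"y":0,"z":0,"rx":0,"ry":0,"rz":0}]' | head -2
cat > w.py <<'E'
from h import *
st(); S=snap("wrist","w2.png")
for n,z in dict(weight1=6,crate=0,spool=6,block=6,jar=6).items():
    for l in ctrl.landmark_of("wrist",n)[:4]: print(n,round(float(l["score"]),2),np.round(l["xy"]),np.round(ray(S,l["xy"],z)[:2],1))
for r in ctrl.regions_of("wrist","weight1")[:4]:
    m=r["region"].astype(np.uint8); print(round(float(r["score"]),2),r["xy"],m.sum(),cv2.minAreaRect(cv2.findNonZero(m)))
E
python3 w.py
```

```text
clock: 3.45
position: [474.1, 200.7, 404.9]
clock: 3.65
position: [452.5, 223.1, 405.0]
t 3.65 p [452.5 223.1 405. ] yaw 90.34 z [-0.001  0.001 -1.   ] F [-0.  -1.   0.4] op 85.6 gf 0.0 j7 -0.6
weight1 0.79 [251.  40.] [419.2 378.7]
weight1 0.62 [238. 168.] [400.1 235.5]
weight1 0.57 [213. 277.] [358.7  79.1]
weight1 0.44 [490. 112.] [702.3 304.2]
crate 0.97 [286. 117.] [460.2 297.5]
spool 0.71 [244. 113.] [408.8 301.8]
block 0.78 [309. 179.] [490.2 221.3]
0.95 [213.7, 285.1] 1657 ((212.25001525878906, 284.25), (57.27565002441406, 33.941123962402344), 45.0)
0.94 [248.7, 37.0] 3235 ((247.75001525878906, 37.75), (79.68938446044922, 43.323204040527344), 18.43494987487793)
0.56 [237.1, 168.6] 2267 ((235.97610473632812, 171.89859008789062), (67.01947021484375, 34.49795150756836), 3.4336299896240234)
```

View pics/w2.png

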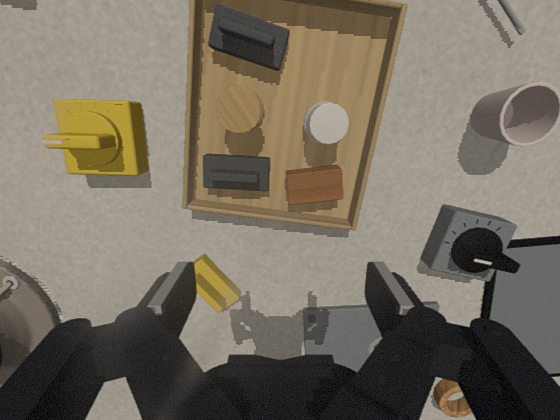

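Two dark weights lie in the crate, A at about (237,172) and B at about (248,38), with the spool, jar and block around them. Next is a close crop with a model overlay to check their poses.

```bash
cat >> h.py <<'E'
def wire(x,y,yaw,z0=6):
    c,s=np.cos(yaw),np.sin(yaw)
    out=[]
    for (a,b,z) in ((40,20,20),(28,5,44)):
        P=np.array([[a,b],[-a,b],[-a,-b],[a,-b]],float)@np.array([[c,s],[-s,c]])+[x,y]
        out.append(np.c_[P,np.full(4,z0+z)])
    return out
def draw(im,S,poly,sc,off,col):
    p=np.array([(proj(S,q)-off)*sc for q in poly]); cv2.polylines(im,[np.round(p).astype(int)],True,col,1)
E
python3 - <<'E'
from h import *
S=snap("wrist"); im=cv2.cvtColor(S["image"],cv2.COLOR_RGB2BGR)
off=np.array([185,0]); sc=5
cr=cv2.resize(im[0:200,185:285+20],None,fx=sc*.6,fy=sc*.6,interpolation=cv2.INTER_CUBIC); sc=3
for e in (((219,27),(273,46)),((210,179),(259,180))):
    a,b=[ray(S,q,50)[:2] for q in e]; print(a,b,(a+b)/2,np.degrees(np.arctan2(*(b-a)[::-1])),np.linalg.norm(b-a))
for x,y,yaw in ((419,379,-20),(401,233,0)):
    for p in wire(x,y,np.radians(yaw)): draw(cr,S,p,sc,off,(0,255,255))
cv2.imwrite("pics/c1.png",cr)
E
```

```text
[397.64151422 376.03367143] [449.62045132 359.64096468] [423.63098277 367.83731805] -17.503820718870948 54.50257549967724
[377.91460592 226.65404149] [432.80872923 225.46290725] [405.36166757 226.05847437] -1.243052129712352 54.90704486254828
```

View pics/c1.png

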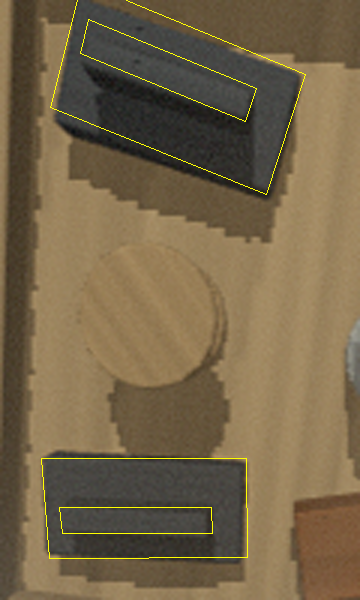

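```bash
cat >> h.py <<'E'
from scipy.optimize import minimize
def box(x0,x1,y0,y1,z0,z1): return np.array([[x,y,z] for x in(x0,x1) for y in(y0,y1) for z in(z0,z1)],float)
SH=dict(weight1=[box(-40,40,-20,20,6,26),box(-28,28,-5,5,26,50)],tray=[box(-110,110,-59,59,0,26)],crate=[box(-108,108,-123,123,0,36)],
 stand=[box(-100,100,-75,75,0,10)],board=[box(-120,120,-55,55,0,10)],
 tw=[box(-40,40,-20,20,5,25),box(-28,28,-5,5,25,49)])
def sil(S,bs,p):
    c,s=np.cos(p[2]),np.sin(p[2]); m=np.zeros((420,560),np.uint8)
    for b in bs:
        q=b.copy(); q[:,:2]=b[:,:2]@np.array([[c,s],[-s,c]])+p[:2]
        uv=np.array([proj(S,v) for v in q]); h=cv2.convexHull(np.round(uv*16).astype(np.int32)); cv2.fillConvexPoly(m,h,1,shift=4)
    return m
def fit(views,bs,p0):
    def cost(v):
        e=0
        for S,m in views:
            k=sil(S,bs,[v[0],v[1],v[2]/60]); e+=1-(k&m).sum()/max(1,(k|m).sum())
        return e/len(views)
    best=min((minimize(cost,[p0[0],p0[1],(p0[2]+d)*60],method="Nelder-Mead",options=dict(initial_simplex=np.array([p0[0],p0[1],(p0[2]+d)*60])+np.array([[0,0,0],[12,0,0],[0,12,0],[0,0,12]]))) for d in (-.3,0,.3)),key=lambda r:r.fun)
    return np.round([best.x[0],best.x[1],np.degrees(best.x[2]/60)],1),round(best.fun,3)
def masks(S,cam,name,xy,z,tol=45):
    out=[]
    for r in ctrl.regions_of(cam,name):
        w=ray(S,r["xy"],z)[:2]
        if np.hypot(*(w-xy))<tol: out.append((S,r["region"].astype(np.uint8)))
    return out[:1]
def fitobj(name,p0,cams,shape=None,z=15):
    v=[]
    for c in cams:
        S=snap(c); v+=masks(S,c,name,p0[:2],z)
    return (len(v),)+fit(v,SH[shape or name],p0) if v else None
E
python3 - <<'E'
from h import *
print("A",fitobj("weight1",(401,233,-.03),("wrist","side")))
print("B",fitobj("weight1",(419,379,-.35),("wrist","side")))
print("tray",fitobj("tray",(605,-345,.6),("scene",)),fitobj("tray",(605,-345,.6),("side",)))
print("crate",fitobj("crate",(455,295,-.05),("wrist","side")))
print("stand",fitobj("stand",(590,-42,0),("scene","side")))
print("board",fitobj("board",(400,-285,.9),("scene","side")))
E
```

```text
A (2, array([399.4, 232.5,  -2.6]), np.float64(0.06))
B (2, array([418.5, 377.3, -17. ]), np.float64(0.081))
tray (1, array([ 605.3, -335.8,   57.7]), np.float64(0.045)) None
crate (2, array([456. , 299.7,  -7.4]), np.float64(0.295))
stand (1, array([590.4, -46.4,   3.3]), np.float64(0.037))
board (2, array([ 402.4, -281.2,   44.8]), np.float64(0.339))
```

```bash
python3 -m creep '[{"x":0.47,"y":-0.9,"z":0,"rx":0,"ry":0,"rz":0},{"x":0,"y":-0.9,"z":0,"rx":0,"ry":0,"rz":0},{"x":0,"y":-0.86,"z":0,"rx":0,"ry":0,"rz":0},{"x":0,"y":0,"z":0.5,"rx":0,"ry":0,"rz":-1},{"x":0,"y":0,"z":0.5,"rx":0,"ry":0,"rz":-1},{"x":0,"y":0,"z":0.5,"rx":0,"ry":0,"rz":-1},{"x":0,"y":0,"z":0.5,"rx":0,"ry":0,"rz":-1},{"x":0,"y":0,"z":0.5,"rx":0,"ry":0,"rz":-1}]' 0.39 >/dev/null;  python3 -m creep '[{"x":0,"y":0,"z":0.5,"rx":0,"ry":0,"rz":-1},{"x":0,"y":0,"z":0.5,"rx":0,"ry":0,"rz":-1},{"x":0,"y":0,"z":0.5,"rx":0,"ry":0,"rz":-1},{"x":0,"y":0,"z":0.5,"rx":0,"ry":0,"rz":-1},{"x":0,"y":0,"z":0.5,"rx":0,"ry":0,"rz":-1},{"x":0,"y":0,"z":0,"rx":0,"ry":0,"rz":-0.13},{"x":0,"y":0,"z":0,"rx":0,"ry":0,"rz":0}]' >/dev/null
python3 - <<'E'
from h import *
st(); print("A",fitobj("weight1",(399.4,232.5,-.04),("wrist","side")))
E
```

```text
t 6.75 p [401.9 229.4 304.8] yaw 176.87 z [-0.  0. -1.] F [0.2 0.  0.9] op 25.9 gf 0.0 j7 0.73
A (1, array([399.5, 231.6,  -3.1]), np.float64(0.127))
```

```bash
python3 -m creep '[{"x":0.12,"y":0.12,"z":1,"rx":0,"ry":0,"rz":0},{"x":0,"y":0,"z":1,"rx":0,"ry":0,"rz":0},{"x":0,"y":0,"z":1,"rx":0,"ry":0,"rz":0},{"x":0,"y":0,"z":1,"rx":0,"ry":0,"rz":0},{"x":0,"y":0,"z":0.5,"rx":0,"ry":0,"rz":0},{"x":0,"y":0,"z":0.4,"rx":0,"ry":0,"rz":0},{"x":0,"y":0,"z":0,"rx":0,"ry":0,"rz":0}]' | grep -v rot;  python3 -m creep '[{"x":0,"y":0,"z":0,"rx":0,"ry":0,"rz":0},{"x":0,"y":0,"z":0,"rx":0,"ry":0,"rz":0},{"x":0,"y":0,"z":0,"rx":0,"ry":0,"rz":0},{"x":0,"y":0,"z":0,"rx":0,"ry":0,"rz":0},{"x":0,"y":0,"z":-0.5,"rx":0,"ry":0,"rz":0},{"x":0,"y":0,"z":-1,"rx":0,"ry":0,"rz":0},{"x":0,"y":0,"z":-1,"rx":0,"ry":0,"rz":0},{"x":0,"y":0,"z":-1,"rx":0,"ry":0,"rz":0}]' 1
```

```text
clock: 7.65
position: [399.4, 232.0, 206.3]
wrist_force: [0.0, 0.8, 0.7]
opening: 26.0
gripper_force: 0.0
clock: 8.45
position: [398.9, 231.2, 277.3]
tool_rot: [[-0.999, 0.051, -0.002], [0.051, 0.999, -0.001], [0.002, -0.001, -1.0]]
wrist_force: [0.8, -0.0, -6.2]
opening: 8.3
gripper_force: 59.6
```

```bash
python3 -m creep '[{"x":-0.42,"y":-1,"z":-0.3,"rx":0,"ry":0,"rz":0},{"x":-0.42,"y":-1,"z":-0.3,"rx":0,"ry":0,"rz":0},{"x":-0.42,"y":-1,"z":-0.3,"rx":0,"ry":0,"rz":0},{"x":-0.42,"y":-1,"z":-0.3,"rx":0,"ry":0,"rz":0},{"x":-0.42,"y":-1,"z":-0.3,"rx":0,"ry":0,"rz":0},{"x":-0.42,"y":-1,"z":-0.3,"rx":0,"ry":0,"rz":0},{"x":-0.42,"y":-1,"z":-0.3,"rx":0,"ry":0,"rz":0},{"x":-0.42,"y":-1,"z":-0.3,"rx":0,"ry":0,"rz":0}]' |grep open; python3 -m creep '[{"x":-0.42,"y":-1,"z":0,"rx":0,"ry":0,"rz":0},{"x":-0.42,"y":-1,"z":0,"rx":0,"ry":0,"rz":0},{"x":-0.42,"y":-1,"z":0,"rx":0,"ry":0,"rz":0},{"x":-0.42,"y":-1,"z":0,"rx":0,"ry":0,"rz":0},{"x":-0.42,"y":-1,"z":0,"rx":0,"ry":0,"rz":0},{"x":-0.42,"y":-1,"z":0,"rx":0,"ry":0,"rz":0},{"x":-0.42,"y":-1,"z":0,"rx":0,"ry":0,"rz":0},{"x":-0.42,"y":-1,"z":0,"rx":0,"ry":0,"rz":0}]' |grep open;python3 -m creep '[{"x":-0.42,"y":-1,"z":0,"rx":0,"ry":0,"rz":0},{"x":-0.42,"y":-1,"z":0,"rx":0,"ry":0,"rz":0},{"x":-0.42,"y":-1,"z":0,"rx":0,"ry":0,"rz":0},{"x":-0.42,"y":-1,"z":0,"rx":0,"ry":0,"rz":0},{"x":-0.42,"y":-1,"z":0,"rx":0,"ry":0,"rz":0},{"x":-0.42,"y":-1,"z":0,"rx":0,"ry":0,"rz":0},{"x":-0.42,"y":-1,"z":0,"rx":0,"ry":0,"rz":0},{"x":-0.42,"y":-1,"z":0,"rx":0,"ry":0,"rz":0}]' |grep open;
python3 -m creep '[{"x":0,"y":0,"z":0,"rx":0,"ry":0,"rz":1},{"x":0,"y":0,"z":0,"rx":0,"ry":0,"rz":1},{"x":0,"y":0,"z":0,"rx":0,"ry":0,"rz":1},{"x":0,"y":0,"z":0,"rx":0,"ry":0,"rz":0.4},{"x":0,"y":0,"z":0,"rx":0,"ry":0,"rz":0}]' |grep open
python3 - <<'E'
from h import *
st(); S=snap("wrist","w3.png")
for r in ctrl.regions_of("wrist","tray")[:2]: print(r["score"],r["xy"],r["region"].sum(), ray(S,r["xy"],5))
print("tray",fitobj("tray",(605,-336,1.0),("wrist","scene")),fitobj("tray",(605,-336,1.0),("wrist",)))
E
```

```text
opening: 8.4
opening: 8.4
opening: 8.4
opening: 8.4
t 11.35 p [ 575.4 -257.4  324.1] yaw 147.82 z [-0.002  0.001 -1.   ] F [-0.4 -0.7 -5. ] op 8.4 gf 59.7 j7 1.33
0.96 [194.5, 249.9] 14490 [ 578.66284998 -368.92960849    5.        ]
tray (2, array([ 604.8, -334.1,   56.9]), np.float64(0.219)) (1, array([ 603.5, -332.2,   57.8]), np.float64(0.401))
```

View pics/w3.png

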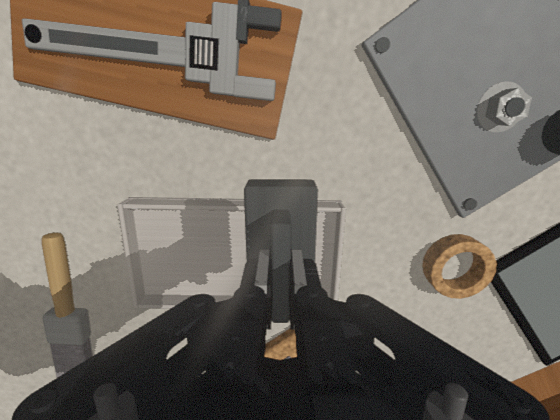

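The wrist view shows weight A held over the tray, whose far rim corners are at about (120,201) and (342,202). The board with the wrench is at the upper left (worm at 204,52) and the nut at (512,106).

Run:
```python
from h import *
S=snap("wrist")
a,b=ray(S,(120,201),26)[:2],ray(S,(342,202),26)[:2]
d=(b-a)/np.linalg.norm(b-a); n=np.array([d[1],-d[0]])
print("tray",a,b,np.linalg.norm(b-a),np.degrees(np.arctan2(d[1],d[0])),"centre",(a+b)/2+59*n,(a+b)/2-59*n)
print("bl",ray(S,(132,307),26),"nut",ray(S,(512,106),26),"worm",ray(S,(204,53),28))
s,R=st()
c=(a+b)/2+59*n
for k in (-30,30):
    t=c+k*d; dl=np.r_[t-np.array(s["position"])[:2],0]; print(k,t,np.round(R.T@dl/20,2))
```

```text
tray [ 496.86960222 -387.67362331] [ 609.63210937 -209.74999929] 210.6470958848939 57.63473738408851 centre [ 603.0853611  -330.29538426] [ 503.41635049 -267.12823834]
bl [ 593.60781661 -456.52415886   26.        ] nut [611.32961364 -44.65334428  26.        ] worm [ 438.20046765 -244.54753587   28.        ]
t 11.8 p [ 576.2 -257.8  324.7] yaw 147.85 z [-0.  0. -1.] F [-0.3 -0.7 -5.6] op 9.0 gf 37.9 j7 1.33
-30 [ 587.02591722 -355.63496323] [-3.06 -3.85 -0.  ]
30 [ 619.14480498 -304.95580529] [-3.07 -0.85 -0.  ]
```

```bash
python3 -m creep '[{"x":-0.7,"y":-0.9,"z":0,"rx":0,"ry":0,"rz":0},{"x":-0.8,"y":-1,"z":0,"rx":0,"ry":0,"rz":0},{"x":-0.8,"y":-1,"z":0,"rx":0,"ry":0,"rz":0},{"x":-0.85,"y":-1,"z":0,"rx":0,"ry":0,"rz":0},{"x":0,"y":0,"z":1,"rx":0,"ry":0,"rz":0},{"x":0,"y":0,"z":1,"rx":0,"ry":0,"rz":0},{"x":0,"y":0,"z":1,"rx":0,"ry":0,"rz":0}]' | grep -v rot; python3 -m creep '[{"x":0,"y":0,"z":1,"rx":0,"ry":0,"rz":0},{"x":0,"y":0,"z":1,"rx":0,"ry":0,"rz":0},{"x":0,"y":0,"z":0.5,"rx":0,"ry":0,"rz":0},{"x":0,"y":0,"z":0.2,"rx":0,"ry":0,"rz":0},{"x":0,"y":0,"z":0.15,"rx":0,"ry":0,"rz":0},{"x":0,"y":0,"z":0,"rx":0,"ry":0,"rz":0}]'
```

```text
clock: 12.5
position: [588.0, -357.6, 263.9]
wrist_force: [-0.6, 1.2, -5.4]
opening: 7.9
gripper_force: 64.6
clock: 13.1
position: [588.4, -357.5, 208.3]
tool_rot: [[-0.847, 0.532, 0.001], [0.532, 0.847, -0.0], [-0.001, 0.0, -1.0]]
wrist_force: [-0.7, -0.3, -6.2]
opening: 8.4
gripper_force: 64.6
```

```bash
python3 -m creep '[{"x":0,"y":0,"z":0.1,"rx":0,"ry":0,"rz":0},{"x":0,"y":0,"z":0,"rx":0,"ry":0,"rz":0}]' | grep -v rot; python3 -m creep '[{"x":0,"y":0,"z":0,"rx":0,"ry":0,"rz":0},{"x":0,"y":0,"z":0,"rx":0,"ry":0,"rz":0},{"x":0,"y":0,"z":0,"rx":0,"ry":0,"rz":0},{"x":0,"y":0,"z":-0.5,"rx":0,"ry":0,"rz":0},{"x":0,"y":0,"z":-1,"rx":0,"ry":0,"rz":0},{"x":0,"y":0,"z":-1,"rx":0,"ry":0,"rz":0},{"x":0,"y":0,"z":-1,"rx":0,"ry":0,"rz":0},{"x":0,"y":0,"z":-1,"rx":0,"ry":0,"rz":0}]' 0.39
python3 - <<'E'
from h import *
p=(588,-357,-.56); S=snap("wrist"); L=[(l["score"],ray(S,l["xy"],5)[:2]) for l in ctrl.landmark_of("wrist","weight1")]; print(L); print(fitobj("weight1",p,("wrist","scene"),"tw"))
E
```

```text
clock: 13.3
position: [588.5, -357.6, 206.6]
wrist_force: [0.3, -0.0, -4.6]
opening: 8.0
gripper_force: 64.7
clock: 14.1
position: [588.1, -357.4, 297.6]
tool_rot: [[-0.847, 0.532, 0.001], [0.532, 0.847, -0.0], [-0.001, 0.0, -1.0]]
wrist_force: [0.2, -0.5, 0.2]
opening: 26.1
gripper_force: 0.0
[(0.74, array([ 586.66766537, -355.69105231]))]
(2, array([ 588.2, -357.7,  -30. ]), np.float64(0.133))
```

```bash
python3 -m creep '[{"x":1,"y":1,"z":-0.3,"rx":0,"ry":0,"rz":0},{"x":1,"y":1,"z":0,"rx":0,"ry":0,"rz":0},{"x":1,"y":1,"z":0,"rx":0,"ry":0,"rz":0},{"x":1,"y":1,"z":0,"rx":0,"ry":0,"rz":0},{"x":1,"y":1,"z":0,"rx":0,"ry":0,"rz":0},{"x":1,"y":1,"z":0,"rx":0,"ry":0,"rz":0},{"x":1,"y":1,"z":0,"rx":0,"ry":0,"rz":0},{"x":1,"y":1,"z":0,"rx":0,"ry":0,"rz":0}]' | grep rce; python3 -m creep '[{"x":1,"y":1,"z":0,"rx":0,"ry":0,"rz":0},{"x":1,"y":1,"z":0,"rx":0,"ry":0,"rz":0},{"x":1,"y":1,"z":0,"rx":0,"ry":0,"rz":0},{"x":1,"y":1,"z":0,"rx":0,"ry":0,"rz":0},{"x":1,"y":1,"z":0,"rx":0,"ry":0,"rz":0},{"x":1,"y":1,"z":0,"rx":0,"ry":0,"rz":0},{"x":1,"y":1,"z":0,"rx":0,"ry":0,"rz":0},{"x":1,"y":1,"z":0,"rx":0,"ry":0,"rz":0}]' | grep rce; python3 -m creep '[{"x":1,"y":1,"z":0,"rx":0,"ry":0,"rz":0},{"x":1,"y":1,"z":0,"rx":0,"ry":0,"rz":0},{"x":1,"y":1,"z":0,"rx":0,"ry":0,"rz":0},{"x":1,"y":1,"z":0,"rx":0,"ry":0,"rz":0},{"x":1,"y":1,"z":0,"rx":0,"ry":0,"rz":0},{"x":1,"y":1,"z":0,"rx":0,"ry":0,"rz":0},{"x":1,"y":1,"z":0,"rx":0,"ry":0,"rz":0},{"x":1,"y":1,"z":0,"rx":0,"ry":0,"rz":0}]' | grep rce; python3 -m creep '[{"x":0,"y":0,"z":0,"rx":0,"ry":0,"rz":-1},{"x":0,"y":0,"z":0,"rx":0,"ry":0,"rz":-0.77},{"x":0,"y":0,"z":0,"rx":0,"ry":0,"rz":0}]' | grep rce
python3 - <<'E'
from h import *
s,R=st(); print(fitobj("weight1",(418,377,-.3),("wrist","side")))
p,e=fitobj("weight1",(418,377,-.3),("wrist",))[1:]; print(p,e,R.T@np.r_[p[:2]-np.array(s["position"])[:2],0]/20)
E
```

```text
wrist_force: [-0.2, -0.3, -0.6]
gripper_force: 0.0
wrist_force: [0.1, -0.2, -1.0]
gripper_force: 0.0
wrist_force: [0.3, 0.4, -0.6]
gripper_force: 0.0
wrist_force: [-0.6, 0.3, -0.8]
gripper_force: 0.0
t 17.1 p [436.9 304.4 300.7] yaw 163.13 z [-0.002 -0.001 -1.   ] F [-0.6  0.3 -0.8] op 25.9 gf 0.0 j7 0.44
(2, array([418.3, 377.4, -17.1]), np.float64(0.11))
[417.3 376.9 -17.2] 0.063 [ 1.98852546e+00  3.18326909e+00 -1.71080040e-03]
```

```bash
python3 -m creep '[{"x":0.6,"y":1,"z":0,"rx":0,"ry":0,"rz":0},{"x":0.7,"y":1,"z":0,"rx":0,"ry":0,"rz":0},{"x":0.68,"y":1.0,"z":0.5,"rx":0,"ry":0,"rz":0},{"x":0,"y":0.2,"z":1,"rx":0,"ry":0,"rz":0},{"x":0,"y":0,"z":1,"rx":0,"ry":0,"rz":0},{"x":0,"y":0,"z":1,"rx":0,"ry":0,"rz":0},{"x":0,"y":0,"z":0.8,"rx":0,"ry":0,"rz":0},{"x":0,"y":0,"z":0.4,"rx":0,"ry":0,"rz":0}]' | grep -v rot;  python3 -m creep '[{"x":0,"y":0,"z":0,"rx":0,"ry":0,"rz":0},{"x":0,"y":0,"z":0,"rx":0,"ry":0,"rz":0},{"x":0,"y":0,"z":0,"rx":0,"ry":0,"rz":0},{"x":0,"y":0,"z":0,"rx":0,"ry":0,"rz":0},{"x":0,"y":0,"z":-0.5,"rx":0,"ry":0,"rz":0},{"x":0,"y":0,"z":-1,"rx":0,"ry":0,"rz":0},{"x":0,"y":0,"z":-1,"rx":0,"ry":0,"rz":0},{"x":0,"y":0,"z":-1,"rx":0,"ry":0,"rz":0}]' 1
```

```text
clock: 18.2
position: [417.7, 376.8, 206.3]
wrist_force: [0.2, -0.1, 0.7]
opening: 25.9
gripper_force: 0.0
clock: 19.0
position: [417.9, 377.1, 279.2]
tool_rot: [[-0.957, 0.292, 0.0], [0.292, 0.957, 0.0], [-0.0, 0.0, -1.0]]
wrist_force: [0.3, 0.4, -4.1]
opening: 8.5
gripper_force: 61.2
```

```bash
python3 -m creep '[{"x":-0.65,"y":-1,"z":-0.3,"rx":0,"ry":0,"rz":0},{"x":-0.65,"y":-1,"z":-0.3,"rx":0,"ry":0,"rz":0},{"x":-0.65,"y":-1,"z":-0.3,"rx":0,"ry":0,"rz":0},{"x":-0.65,"y":-1,"z":-0.3,"rx":0,"ry":0,"rz":0},{"x":-0.65,"y":-1,"z":-0.3,"rx":0,"ry":0,"rz":0},{"x":-0.65,"y":-1,"z":-0.3,"rx":0,"ry":0,"rz":0},{"x":-0.65,"y":-1,"z":-0.3,"rx":0,"ry":0,"rz":0},{"x":-0.65,"y":-1,"z":-0.3,"rx":0,"ry":0,"rz":0}]' |grep open; python3 -m creep '[{"x":-0.65,"y":-1,"z":0,"rx":0,"ry":0,"rz":0},{"x":-0.65,"y":-1,"z":0,"rx":0,"ry":0,"rz":0},{"x":-0.65,"y":-1,"z":0,"rx":0,"ry":0,"rz":0},{"x":-0.65,"y":-1,"z":0,"rx":0,"ry":0,"rz":0},{"x":-0.65,"y":-1,"z":0,"rx":0,"ry":0,"rz":0},{"x":-0.65,"y":-1,"z":0,"rx":0,"ry":0,"rz":0},{"x":-0.65,"y":-1,"z":0,"rx":0,"ry":0,"rz":0},{"x":-0.65,"y":-1,"z":0,"rx":0,"ry":0,"rz":0}]' |grep open;python3 -m creep '[{"x":-0.65,"y":-1,"z":0,"rx":0,"ry":0,"rz":0},{"x":-0.65,"y":-1,"z":0,"rx":0,"ry":0,"rz":0},{"x":-0.65,"y":-1,"z":0,"rx":0,"ry":0,"rz":0},{"x":-0.65,"y":-1,"z":0,"rx":0,"ry":0,"rz":0},{"x":-0.65,"y":-1,"z":0,"rx":0,"ry":0,"rz":0},{"x":-0.65,"y":-1,"z":0,"rx":0,"ry":0,"rz":0},{"x":-0.65,"y":-1,"z":0,"rx":0,"ry":0,"rz":0},{"x":-0.65,"y":-1,"z":0,"rx":0,"ry":0,"rz":0}]' |grep open; python3 -m creep '[{"x":-0.65,"y":-1,"z":0,"rx":0,"ry":0,"rz":0},{"x":-0.65,"y":-1,"z":0,"rx":0,"ry":0,"rz":0},{"x":-0.65,"y":-1,"z":0,"rx":0,"ry":0,"rz":0},{"x":0,"y":0,"z":0,"rx":0,"ry":0,"rz":1},{"x":0,"y":0,"z":0,"rx":0,"ry":0,"rz":0.77},{"x":0,"y":0,"z":0,"rx":0,"ry":0,"rz":0}]' |grep open
python3 - <<'E'
from h import *
s,R=st(); S=snap("wrist","w4.png")
print(fitobj("weight1",(588,-357,-.56),("wrist","scene"),"tw"))
print(R.T@np.r_[np.array([620,-307])-np.array(s["position"])[:2],0]/20)
E
```

```text
opening: 8.6
opening: 8.4
opening: 8.5
opening: 8.3
t 22.0 p [ 596.2 -241.4  326.2] yaw 147.78 z [-0.  0. -1.] F [-0.6  0.4 -4.7] op 8.3 gf 61.2 j7 1.31
(2, array([ 588.9, -356.3,  -33.7]), np.float64(0.113))
[-2.75659358e+00 -2.13836324e+00 -1.03188347e-03]
```

View pics/w4.png

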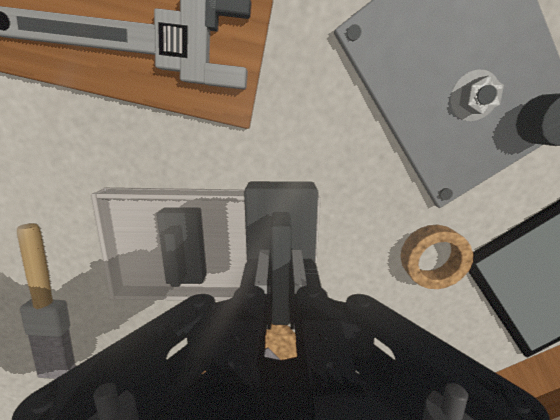

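Weight A lies flat in the left part of the tray (182,245), and B is held above the right part (280,215). I'll place B now.

```bash
python3 -m creep '[{"x":-0.9,"y":-0.7,"z":0,"rx":0,"ry":0,"rz":0},{"x":-0.9,"y":-0.7,"z":0,"rx":0,"ry":0,"rz":0},{"x":-0.95,"y":-0.75,"z":0,"rx":0,"ry":0,"rz":0},{"x":0,"y":0,"z":1,"rx":0,"ry":0,"rz":0},{"x":0,"y":0,"z":1,"rx":0,"ry":0,"rz":0},{"x":0,"y":0,"z":1,"rx":0,"ry":0,"rz":0},{"x":0,"y":0,"z":1,"rx":0,"ry":0,"rz":0},{"x":0,"y":0,"z":1,"rx":0,"ry":0,"rz":0}]' | grep -v rot; python3 -m creep '[{"x":0,"y":0,"z":0.5,"rx":0,"ry":0,"rz":0},{"x":0,"y":0,"z":0.3,"rx":0,"ry":0,"rz":0},{"x":0,"y":0,"z":0.2,"rx":0,"ry":0,"rz":0},{"x":0,"y":0,"z":0,"rx":0,"ry":0,"rz":0}]' |grep -v rot; python3 -m creep '[{"x":0,"y":0,"z":0,"rx":0,"ry":0,"rz":0},{"x":0,"y":0,"z":0,"rx":0,"ry":0,"rz":0},{"x":0,"y":0,"z":0,"rx":0,"ry":0,"rz":0},{"x":0,"y":0,"z":-0.5,"rx":0,"ry":0,"rz":0},{"x":0,"y":0,"z":-1,"rx":0,"ry":0,"rz":0},{"x":0,"y":0,"z":-1,"rx":0,"ry":0,"rz":0},{"x":0,"y":0,"z":-1,"rx":0,"ry":0,"rz":0},{"x":0,"y":0,"z":-1,"rx":0,"ry":0,"rz":0}]' 0.39
python3 - <<'E'
from h import *
s,R=st()
print(fitobj("weight1",(588,-357,-.56),("wrist","scene"),"tw",20),fitobj("weight1",(620,-307,-.56),("wrist","scene"),"tw",20))
SH["dialbox"]=[box(-42,42,-42,42,0,34)]
S=snap("scene")
for c in ("side","scene"):
    S=snap(c)
    print(c,[(round(l["score"],2),ray(S,l["xy"],69)[:2]) for l in ctrl.landmark_of(c,"dial_grip")],[(round(l["score"],2),ray(S,l["xy"],26)[:2],ray(S,l["xy"],10)[:2]) for l in ctrl.landmark_of(c,"nut")])
E
```

```text
clock: 23.05
position: [620.0, -307.2, 225.0]
wrist_force: [0.6, -1.1, -4.5]
opening: 8.4
gripper_force: 61.2
clock: 23.45
position: [620.4, -307.5, 206.6]
wrist_force: [-0.0, -0.2, -4.5]
opening: 8.5
gripper_force: 61.2
clock: 24.25
position: [620.1, -307.4, 297.7]
tool_rot: [[-0.847, 0.532, 0.001], [0.532, 0.847, -0.0], [-0.001, 0.0, -1.0]]
wrist_force: [-0.7, 0.2, 1.1]
opening: 26.4
gripper_force: 0.0
t 24.25 p [ 620.1 -307.4  297.7] yaw 147.84 z [ 0.001 -0.    -1.   ] F [-0.7  0.2  1.1] op 26.4 gf 0.0 j7 1.4
(2, array([ 588.9, -356.8,  -33.2]), np.float64(0.139)) (2, array([ 621. , -307.7,  -33. ]), np.float64(0.094))
side [(0.94, array([242.82201369, 277.68080534])), (0.59, array([689.75171935, 151.67166959])), (0.47, array([476.56586777, 256.94221113]))] [(0.43, array([598.76863635, -37.20732204]), array([603.23260156, -50.33880042])), (0.35, array([715.71639809, 111.73852987]), array([721.76144205, 100.62072937])), (0.3, array([ 406.85266368, -257.01868789]), array([ 408.72201518, -273.12191258])), (0.21, array([704.63134518, 308.70167986]), array([710.52652443, 300.24672853]))]
scene [(0.83, array([708.84624405, 140.21649166])), (0.67, array([261.98204062, 265.03883064]))] [(0.54, array([622.62986853, -42.5685013 ]), array([606.99306457, -41.03137384]))]
```

```bash
python3 -m creep '[{"x":0.275,"y":1,"z":-0.2,"rx":0,"ry":0,"rz":0},{"x":0.275,"y":1,"z":0,"rx":0,"ry":0,"rz":0},{"x":0.275,"y":1,"z":0,"rx":0,"ry":0,"rz":0},{"x":0.275,"y":1,"z":0,"rx":0,"ry":0,"rz":0},{"x":0.275,"y":1,"z":0,"rx":0,"ry":0,"rz":0},{"x":0.275,"y":1,"z":0,"rx":0,"ry":0,"rz":0},{"x":0.275,"y":1,"z":0,"rx":0,"ry":0,"rz":0},{"x":0.275,"y":1,"z":0,"rx":0,"ry":0,"rz":0}]' |grep rce; python3 -m creep '[{"x":0.275,"y":1,"z":0,"rx":0,"ry":0,"rz":0},{"x":0.275,"y":1,"z":0,"rx":0,"ry":0,"rz":0},{"x":0.275,"y":1,"z":0,"rx":0,"ry":0,"rz":0},{"x":0.275,"y":1,"z":0,"rx":0,"ry":0,"rz":0},{"x":0.275,"y":1,"z":0,"rx":0,"ry":0,"rz":0},{"x":0.275,"y":1,"z":0,"rx":0,"ry":0,"rz":0},{"x":0.275,"y":1,"z":0,"rx":0,"ry":0,"rz":0},{"x":0.275,"y":1,"z":0,"rx":0,"ry":0,"rz":0}]' |grep rce;  python3 -m creep '[{"x":0.275,"y":1,"z":0,"rx":0,"ry":0,"rz":0},{"x":0.275,"y":1,"z":0,"rx":0,"ry":0,"rz":0},{"x":0.275,"y":1,"z":0,"rx":0,"ry":0,"rz":0},{"x":0.275,"y":1,"z":0,"rx":0,"ry":0,"rz":0},{"x":0.275,"y":1,"z":0,"rx":0,"ry":0,"rz":0},{"x":0,"y":0,"z":0,"rx":0,"ry":0,"rz":0}]' |grep rce
python3 - <<'E'
from h import *
s,R=st(); S=snap("wrist","w5.png"); print([(l["score"],l["xy"],ray(S,l["xy"],69)) for l in ctrl.landmark_of("wrist","dial_grip")])
im=cv2.cvtColor(S["image"],cv2.COLOR_RGB2BGR)[40:320,150:410]
cv2.imwrite("pics/c5.png",cv2.resize(im,None,fx=2,fy=2,interpolation=cv2.INTER_CUBIC))
E
```

```text
wrist_force: [-0.5, -0.5, -0.7]
gripper_force: 0.0
wrist_force: [0.1, 0.4, -0.1]
gripper_force: 0.0
wrist_force: [-0.7, 0.9, 0.8]
gripper_force: 0.0
t 27.2 p [746.  115.  299.5] yaw 148.13 z [ 0.     0.003 -1.   ] F [-0.7  0.9  0.8] op 25.8 gf 0.0 j7 0.78
[(0.57, [272.2, 152.7], array([698.68247167, 138.3114473 ,  69.        ]))]
```

View pics/c5.png

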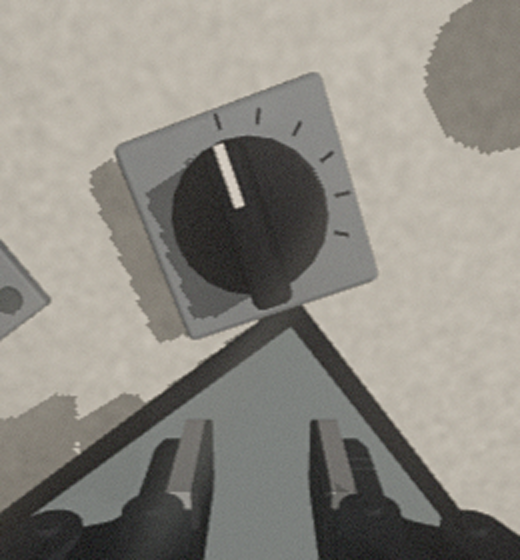

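The black dial shows its pointer line from crop (220,146) to (238,207), with the disc centre at about crop (250,215). The click marks run clockwise from the pointer, so this is the right dial and it stands at 0.

Run:
```python
from h import *
s,R=st(); S=snap("wrist")
f=lambda q:np.array([150+q[0]/2,40+q[1]/2])
a,b,e=[ray(S,f(q),77)[:2] for q in((220,146),(238,207),(274,303))]; c=ray(S,f((250,215)),43)[:2]
print(a,b,e,"len",np.linalg.norm(e-a),"mid",(a+e)/2,"disc",c)
for u,v in((b,a),(e,a)): print(np.degrees(np.arctan2(*(v-u)[::-1])))
m=(a+e)/2*.5+c*.5; print(m,R.T@np.r_[m-np.array(s["position"])[:2],0]/20)
```

```text
t 27.3 p [745.8 110.1 299.5] yaw 147.89 z [-0.    -0.001 -1.   ] F [-0.3 -0.4 -0.2] op 26.3 gf 0.0 j7 0.78
[673.18034097 140.22391693] [691.70937442 134.93544754] [724.70908578 128.08764862] len 52.93864892528551 mid [698.94471337 134.15578277] disc [698.72839019 134.36355562]
164.07044379080958
166.74698750775335
[698.83655178 134.2596692 ] [ 2.63180942e+00 -2.24434841e-01  2.72642661e-06]
```

```bash
python3 -m creep '[{"x":0.9,"y":-0.1,"z":0,"rx":0,"ry":0,"rz":0},{"x":0.9,"y":-0.12,"z":0,"rx":0,"ry":0,"rz":0},{"x":0.83,"y":0,"z":0,"rx":0,"ry":0,"rz":0},{"x":0,"y":0,"z":0,"rx":0,"ry":0,"rz":-1},{"x":0,"y":0,"z":0,"rx":0,"ry":0,"rz":-1},{"x":0,"y":0,"z":0,"rx":0,"ry":0,"rz":-0.05},{"x":0,"y":0,"z":0.8,"rx":0,"ry":0,"rz":0},{"x":0,"y":0,"z":0,"rx":0,"ry":0,"rz":0}]' 0.06 |grep -v for; python3 -m creep '[{"x":0,"y":0,"z":1,"rx":0,"ry":0,"rz":0},{"x":0,"y":0,"z":1,"rx":0,"ry":0,"rz":0},{"x":0,"y":0,"z":0.7,"rx":0,"ry":0,"rz":0},{"x":0,"y":0,"z":0.25,"rx":0,"ry":0,"rz":0},{"x":0,"y":0,"z":0,"rx":0,"ry":0,"rz":0}]'; python3 -m creep '[{"x":0,"y":0,"z":0,"rx":0,"ry":0,"rz":0},{"x":0,"y":0,"z":0,"rx":0,"ry":0,"rz":0},{"x":0,"y":0,"z":0,"rx":0,"ry":0,"rz":0},{"x":0,"y":0,"z":0,"rx":0,"ry":0,"rz":0},{"x":0,"y":0,"z":0,"rx":0,"ry":0,"rz":0}]' 1
```

```text
clock: 28.15
position: [698.0, 132.9, 280.7]
tool_rot: [[-0.967, 0.255, -0.004], [0.255, 0.967, -0.002], [0.004, -0.003, -1.0]]
opening: 40.2
clock: 28.65
position: [698.7, 134.0, 223.7]
tool_rot: [[-0.968, 0.252, -0.002], [0.252, 0.968, -0.001], [0.001, -0.001, -1.0]]
wrist_force: [-0.4, -0.1, 0.6]
opening: 40.1
gripper_force: 0.0
clock: 29.15
position: [700.0, 138.0, 226.3]
tool_rot: [[-0.969, 0.249, 0.006], [0.249, 0.969, 0.006], [-0.004, 0.007, -1.0]]
wrist_force: [5.1, 8.8, -5.7]
opening: 12.6
gripper_force: 60.5
```

```bash
python3 -m creep '[{"x":0,"y":0.17,"z":0,"rx":0,"ry":0,"rz":0},{"x":0,"y":0,"z":0,"rx":0,"ry":0,"rz":0},{"x":0,"y":0,"z":0,"rx":0,"ry":0,"rz":0.7},{"x":0,"y":0,"z":0,"rx":0,"ry":0,"rz":0.7},{"x":0,"y":0,"z":0,"rx":0,"ry":0,"rz":0.7},{"x":0,"y":0,"z":0,"rx":0,"ry":0,"rz":0.7}]'; python3 -m creep '[{"x":0,"y":0,"z":0,"rx":0,"ry":0,"rz":0.7},{"x":0,"y":0,"z":0,"rx":0,"ry":0,"rz":0.7},{"x":0,"y":0,"z":0,"rx":0,"ry":0,"rz":0.7},{"x":0,"y":0,"z":0,"rx":0,"ry":0,"rz":0.7},{"x":0,"y":0,"z":0,"rx":0,"ry":0,"rz":0.7},{"x":0,"y":0,"z":0,"rx":0,"ry":0,"rz":0.7},{"x":0,"y":0,"z":0,"rx":0,"ry":0,"rz":0.7},{"x":0,"y":0,"z":0,"rx":0,"ry":0,"rz":0.7}]'; python3 -m creep '[{"x":0,"y":0,"z":0,"rx":0,"ry":0,"rz":0},{"x":0,"y":0,"z":0,"rx":0,"ry":0,"rz":0}]'
```

```text
clock: 29.75
position: [700.2, 138.1, 226.2]
tool_rot: [[-0.779, 0.627, 0.002], [0.627, 0.779, 0.002], [-0.001, 0.003, -1.0]]
wrist_force: [-0.1, 2.4, 2.8]
opening: 12.7
gripper_force: 61.6
clock: 30.55
position: [699.3, 137.6, 226.1]
tool_rot: [[-0.053, 0.999, -0.001], [0.999, 0.053, 0.001], [0.001, -0.001, -1.0]]
wrist_force: [-5.2, 0.9, 7.6]
opening: 12.8
gripper_force: 62.3
clock: 30.75
position: [699.3, 137.6, 226.1]
tool_rot: [[-0.057, 0.998, -0.001], [0.998, 0.057, 0.001], [0.001, -0.001, -1.0]]
wrist_force: [-3.7, 1.1, 8.2]
opening: 12.7
gripper_force: 62.4
```

```bash
python3 -m creep '[{"x":0,"y":0,"z":0,"rx":0,"ry":0,"rz":0},{"x":0,"y":0,"z":0,"rx":0,"ry":0,"rz":0},{"x":0,"y":0,"z":0,"rx":0,"ry":0,"rz":0},{"x":0,"y":0,"z":-0.5,"rx":0,"ry":0,"rz":0},{"x":0,"y":0,"z":-1,"rx":0,"ry":0,"rz":0},{"x":0,"y":0,"z":-1,"rx":0,"ry":0,"rz":0},{"x":0,"y":0,"z":-1,"rx":0,"ry":0,"rz":0},{"x":-0.97,"y":-0.76,"z":-0.5,"rx":0,"ry":0,"rz":0}]' 0.06 |grep -v for; python3 -m creep '[{"x":-0.97,"y":-0.76,"z":0,"rx":0,"ry":0,"rz":0},{"x":-0.97,"y":-0.76,"z":0,"rx":0,"ry":0,"rz":0},{"x":0,"y":0,"z":0,"rx":0,"ry":0,"rz":0}]' >/dev/null
python3 - <<'E'
from h import *
s,R=st(); S=snap("wrist","w6.png"); m=proj(S,[698.9,136,60]).astype(int); print(m)
y,x=np.clip(m[1]-60,0,300),np.clip(m[0]-70,0,420)
im=cv2.cvtColor(S["image"],cv2.COLOR_RGB2BGR)[y:y+120,x:x+140]
S=snap("side","s6.png"); n=proj(S,[605,-40,20]).astype(int); im2=cv2.cvtColor(S["image"],cv2.COLOR_RGB2BGR)[n[1]-60:n[1]+60,n[0]-70:n[0]+70]
cv2.imwrite("pics/c6.png",cv2.resize(np.hstack([im,im2]),None,fx=2.8,fy=2.8,interpolation=cv2.INTER_CUBIC))
E
```

```text
clock: 31.55
position: [687.0, 120.4, 307.5]
tool_rot: [[-0.061, 0.998, 0.005], [0.998, 0.061, 0.003], [0.003, 0.005, -1.0]]
opening: 40.1
t 31.85 p [656.4  72.3 305.7] yaw 92.97 z [-0.    -0.002 -1.   ] F [ 0.8 -0.3  0. ] op 40.5 gf 0.0 j7 -0.0
[343 136]
```

View pics/c6.png

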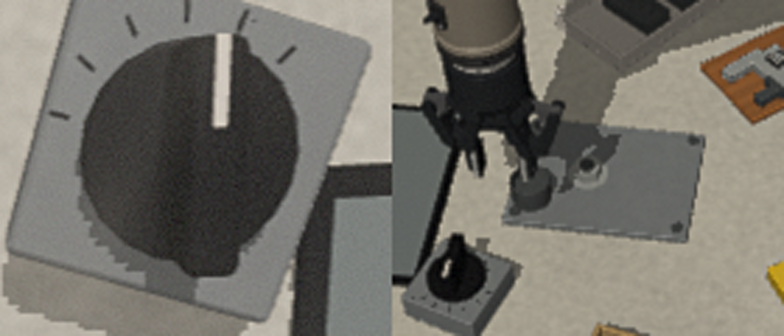

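Run:
```python
from h import *
S=snap("wrist"); f=lambda q:np.array([273+q[0]/2.8,76+q[1]/2.8])
a,b,e=[ray(S,f(q),77)[:2] for q in((224,36),(220,126),(208,262))]; print(a,b,e,[np.degrees(np.arctan2(*(a-v)[::-1])) for v in (b,e)])
ms=[ray(S,f(q),34)[:2] for q in((60,115),(87,63),(131,26),(187,10),(243,20),(287,53))]
c=np.array([700,137.]); print([np.round(np.degrees(np.arctan2(*(m-c)[::-1]))) for m in ms])
```

```text
[698.77830273 170.67269379] [700.41073082 151.50290759] [701.64931928 119.99792987] [np.float64(94.86735395703916), np.float64(93.24266857478202)]
[np.float64(157.0), np.float64(134.0), np.float64(114.0), np.float64(93.0), np.float64(72.0), np.float64(52.0)]
```

The pointer is now at 94°, matching the third-click mark at 93°. The dial is done, so I'm moving on to the wrench.

```bash
python3 -m creep '[{"x":-0.965,"y":-0.757,"z":0,"rx":0,"ry":0,"rz":0},{"x":-0.965,"y":-0.757,"z":0,"rx":0,"ry":0,"rz":0},{"x":-0.965,"y":-0.757,"z":0,"rx":0,"ry":0,"rz":0},{"x":-0.965,"y":-0.757,"z":0,"rx":0,"ry":0,"rz":0},{"x":-0.965,"y":-0.757,"z":0,"rx":0,"ry":0,"rz":0},{"x":-0.965,"y":-0.757,"z":0,"rx":0,"ry":0,"rz":0},{"x":-0.965,"y":-0.757,"z":0,"rx":0,"ry":0,"rz":0},{"x":-0.965,"y":-0.757,"z":0,"rx":0,"ry":0,"rz":0}]' |grep clo
python3 - <<'E'
from h import *
s,R=st(); S=snap("wrist","w7.png")
E
python3 -m creep '[{"x":-0.965,"y":-0.757,"z":0,"rx":0,"ry":0,"rz":0},{"x":-0.965,"y":-0.757,"z":0,"rx":0,"ry":0,"rz":0},{"x":-0.965,"y":-0.757,"z":0,"rx":0,"ry":0,"rz":0},{"x":-0.965,"y":-0.757,"z":0,"rx":0,"ry":0,"rz":0},{"x":-0.965,"y":-0.757,"z":0,"rx":0,"ry":0,"rz":0},{"x":-0.965,"y":-0.757,"z":0,"rx":0,"ry":0,"rz":0},{"x":-0.965,"y":-0.757,"z":0,"rx":0,"ry":0,"rz":0},{"x":-0.965,"y":-0.757,"z":0,"rx":0,"ry":0,"rz":0}]' |grep clo;python3 -m creep '[{"x":-0.965,"y":-0.757,"z":0,"rx":0,"ry":0,"rz":0},{"x":-0.965,"y":-0.757,"z":0,"rx":0,"ry":0,"rz":0},{"x":-0.965,"y":-0.757,"z":0,"rx":0,"ry":0,"rz":0},{"x":0,"y":0,"z":0,"rx":0,"ry":0,"rz":1},{"x":0,"y":0,"z":0,"rx":0,"ry":0,"rz":1},{"x":0,"y":0,"z":0,"rx":0,"ry":0,"rz":1},{"x":0,"y":0,"z":0,"rx":0,"ry":0,"rz":1},{"x":0,"y":0,"z":0,"rx":0,"ry":0,"rz":0.6}]' |grep clo; python3 -m creep '[{"x":0,"y":0,"z":0,"rx":0,"ry":0,"rz":0},{"x":0,"y":0,"z":0,"rx":0,"ry":0,"rz":0}]' |grep clo
python3 - <<'E'
from h import *
s,R=st(); S=snap("wrist","w8.png")
im=cv2.cvtColor(S["image"],cv2.COLOR_RGB2BGR); cv2.imwrite("pics/c8.png",cv2.resize(im[0:330,90:490],(800,660-60)))
for n,z in dict(mouth=17,handle_mid=17,worm_top=28.5).items(): print(n,[(round(l["score"],2),np.round(l["xy"]),np.round(ray(S,l["xy"],z)[:2],1)) for l in ctrl.landmark_of("wrist",n)[:2]])
E
```

```text
clock: 32.8
t 32.8 p [545.8 -84.1 304.9] yaw 93.37 z [ 0.001  0.    -1.   ] F [ 0.7 -1.  -0.4] op 40.1 gf 0.0 j7 0.25
clock: 33.65
clock: 34.45
clock: 34.65
t 34.65 p [ 392.2 -305.5  304.8] yaw 53.96 z [ 0. -0. -1.] F [ 0.3 -1.3 -0.1] op 40.4 gf 0.0 j7 0.16
mouth []
handle_mid [(0.88, array([275., 169.]), array([ 408.2, -277.9]))]
worm_top [(0.86, array([276., 120.]), array([ 433. , -245.2]))]
```

View pics/c8.png

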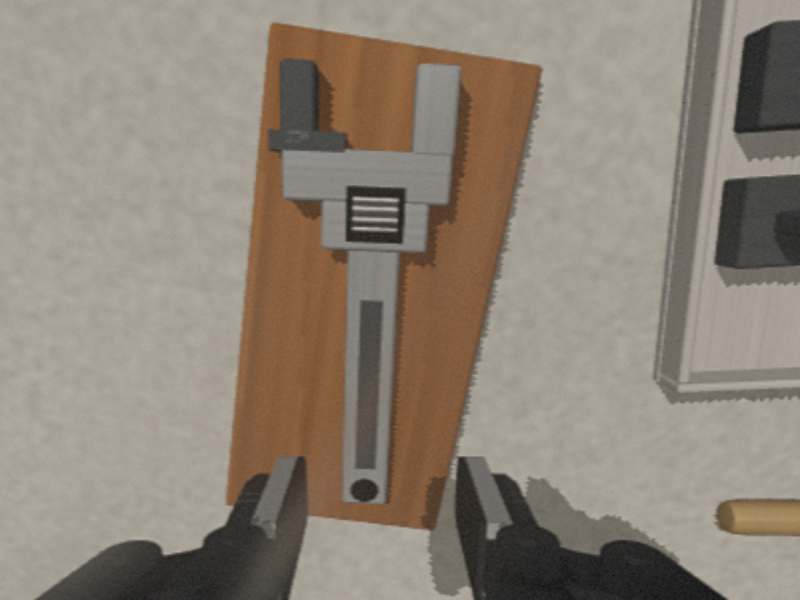

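The wrench lies with its mouth up in the image. The worm is at crop (376,214), the handle centreline runs from (374,255) to (365,495), and the fixed jaw is on the right.

```bash
cat >> h.py <<'E'
def deg(v): return np.degrees(np.arctan2(v[1],v[0]))
E
python3 - <<'E'
from h import *
s,R=st(); S=snap("wrist"); f=lambda q:np.array([90+q[0]/2,q[1]/1.8182])
a,b=[ray(S,f(q),21.5)[:2] for q in((365,500),(373.5,255))]; w=ray(S,f((376,214)),28.5)[:2]
e=ray(S,f((417,66)),24)[:2];g=ray(S,f((415,150)),24)[:2]; h=ray(S,f((317,66)),24)[:2]
print("line",a,b,deg(b-a),"worm",w,deg(w-a),np.linalg.norm(w-a),"(exp 151) fixed jaw",deg(e-g),"mouth width",np.linalg.norm(h-e))
th=np.radians(deg(w-a)); u=np.array([np.cos(th),np.sin(th)]); v=np.array([-u[1],u[0]])
for nm,p,l in(("end",a,(-195,0)),("worm",w,(-44,0)),("tip",e,(17,-13.5))): print(nm,"-> origin",p-l[0]*u-l[1]*v)
# board corners z=10
c=[ray(S,f(q),10)[:2] for q in((270,23),(541,67),(435,529),(228,503))]; print("board",np.mean(c,0),deg(c[0]-c[3]),deg(c[1]-c[2]),np.linalg.norm(c[0]-c[3]))
E
python3 - <<'E'
import cv2; im=cv2.imread("pics/w7.png"); cv2.imwrite("pics/c7.png",cv2.resize(im[:330],(800,471)))
E
```

```text
t 34.85 p [ 391.4 -305.8  304.8] yaw 53.8 z [ 0.  0. -1.] F [-0.6 -0.5  0. ] op 39.9 gf 0.0 j7 0.16
line [ 344.28002322 -359.85917306] [ 423.51451815 -259.09372097] 51.82110937620787 worm [ 435.14620119 -245.09009927] 51.63026584050804 146.38511740135564 (exp 151) fixed jaw 53.56345819935109 mouth width 37.534844475354845
end -> origin [ 465.32309794 -206.97498793]
worm -> origin [ 462.45848472 -210.59315493]
tip -> origin [ 460.93519008 -212.02531179]
board [ 403.10150544 -279.90392023] 45.37731844508452 45.226430081958334 235.31017400056035
```

View pics/c7.png

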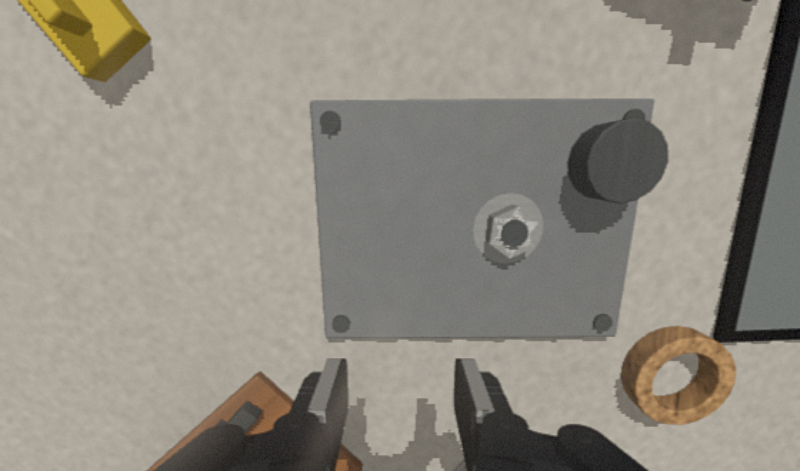

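```bash
python3 -m creep '[{"x":1,"y":-0.08,"z":0.7,"rx":0,"ry":0,"rz":0},{"x":1,"y":0,"z":1,"rx":0,"ry":0,"rz":0},{"x":0.05,"y":0,"z":1,"rx":0,"ry":0,"rz":0.21},{"x":0,"y":0,"z":1,"rx":0,"ry":0,"rz":0},{"x":0,"y":0,"z":1,"rx":0,"ry":0,"rz":0},{"x":0,"y":0,"z":0.6,"rx":0,"ry":0,"rz":0},{"x":0,"y":0,"z":0.4,"rx":0,"ry":0,"rz":0},{"x":0,"y":0,"z":0,"rx":0,"ry":0,"rz":0}]'; python3 -m creep '[{"x":0,"y":0,"z":0.15,"rx":0,"ry":0,"rz":0},{"x":0,"y":0,"z":0,"rx":0,"ry":0,"rz":0}]'
```

```text
clock: 35.7
position: [414.0, -271.9, 190.1]
tool_rot: [[0.617, 0.787, -0.001], [0.787, -0.617, 0.001], [-0.0, -0.001, -1.0]]
wrist_force: [1.0, -0.1, 0.6]
opening: 39.9
gripper_force: 0.0
clock: 35.9
position: [414.4, -272.0, 188.1]
tool_rot: [[0.617, 0.787, 0.001], [0.787, -0.617, -0.0], [0.0, 0.001, -1.0]]
wrist_force: [-0.3, 0.0, -0.5]
opening: 39.9
gripper_force: 0.0
```

```bash
python3 -m creep '[{"x":0,"y":0,"z":0.13,"rx":0,"ry":0,"rz":0},{"x":0,"y":0,"z":0,"rx":0,"ry":0,"rz":0}]' | grep for; python3 -m creep '[{"x":0,"y":0,"z":0,"rx":0,"ry":0,"rz":0},{"x":0,"y":0,"z":0,"rx":0,"ry":0,"rz":0},{"x":0,"y":0,"z":0,"rx":0,"ry":0,"rz":0},{"x":0,"y":0,"z":0,"rx":0,"ry":0,"rz":0},{"x":0,"y":0,"z":0,"rx":0,"ry":0,"rz":0}]' 1; python3 -m creep '[{"x":0,"y":0,"z":-0.5,"rx":0,"ry":0,"rz":0},{"x":0,"y":0,"z":-1,"rx":0,"ry":0,"rz":0},{"x":0,"y":0,"z":-1,"rx":0,"ry":0,"rz":0},{"x":0,"y":0,"z":-1,"rx":0,"ry":0,"rz":0},{"x":0,"y":0,"z":-1,"rx":0,"ry":0,"rz":0},{"x":0,"y":0,"z":-1,"rx":0,"ry":0,"rz":0},{"x":0,"y":0,"z":0,"rx":0,"ry":0,"rz":0}]'
python3 - <<'E'
from h import *
s,R=st(); S=snap("wrist","w9.png")
# nut from w7 picture
T=np.array(ctrl.snapshot("wrist")["T_tool_cam"]); th=np.radians(93.37)
Rt=np.array([[np.cos(th),np.sin(th),0],[np.sin(th),-np.cos(th),0],[0,0,-1]]); p=np.array([545.8,-84.1,304.9])
Q=dict(K=S["K"],R=(Rt@T[:3,:3]).T); Q["t"]=-Q["R"]@(Rt@T[:3,3]+p)
for nm,q,z in(("nut top",(514,232),26),("washer",(508,229),11),("bl",(327,338),10),("br",(617,335),10),("tl",(311,100),10),("tr",(653,99),10)): print(nm,ray(Q,np.array(q)/1.42857,z)[:2])
im=cv2.imread("pics/w9.png"); cv2.imwrite("pics/c9.png",cv2.resize(im[:300,100:460],(720,600)))
E
```

```text
wrist_force: [-0.2, 0.2, -0.3]
gripper_force: 0.0
clock: 36.6
position: [414.1, -271.7, 185.4]
tool_rot: [[0.617, 0.787, -0.0], [0.787, -0.617, 0.001], [0.0, -0.001, -1.0]]
wrist_force: [-1.9, 1.1, 5.5]
opening: 20.3
gripper_force: 58.7
clock: 37.3
position: [414.7, -272.3, 297.3]
tool_rot: [[0.617, 0.787, 0.004], [0.787, -0.617, -0.001], [0.001, 0.004, -1.0]]
wrist_force: [0.5, -1.2, -4.7]
opening: 19.9
gripper_force: 59.9
t 37.3 p [ 414.7 -272.3  297.3] yaw 51.91 z [ 0.004 -0.001 -1.   ] F [ 0.5 -1.2 -4.7] op 19.9 gf 59.9 j7 0.06
nut top [611.66848066 -41.30353526]
washer [611.87233564 -41.7995791 ]
bl [ 499.35604321 -122.97202973]
br [ 696.00373899 -108.93253387]
tl [489.22209822  24.63705183]
tr [684.73359566  36.90065339]
```

View pics/c9.png

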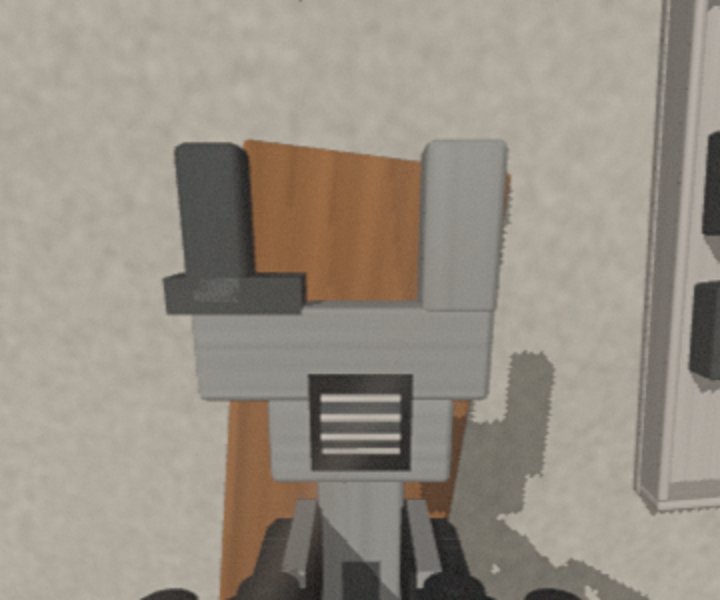

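The wrench is held level (worm at crop 360,422; fixed-jaw inner tip at 421,150). I'm moving up to the nut to measure its angle.

```bash
python3 -m creep '[{"x":1,"y":0.08,"z":0,"rx":0,"ry":0,"rz":0},{"x":1,"y":0.08,"z":0,"rx":0,"ry":0,"rz":0},{"x":1,"y":0.08,"z":0,"rx":0,"ry":0,"rz":0},{"x":1,"y":0.08,"z":0,"rx":0,"ry":0,"rz":0},{"x":1,"y":0.08,"z":0,"rx":0,"ry":0,"rz":0},{"x":1,"y":0.08,"z":0,"rx":0,"ry":0,"rz":0},{"x":1,"y":0.08,"z":0,"rx":0,"ry":0,"rz":0},{"x":1,"y":0.08,"z":0,"rx":0,"ry":0,"rz":0}]' |grep -v rot; python3 -m creep '[{"x":0,"y":0,"z":0,"rx":0,"ry":0,"rz":0},{"x":0,"y":0,"z":0,"rx":0,"ry":0,"rz":0},{"x":0,"y":0,"z":0,"rx":0,"ry":0,"rz":0}]' |grep -v rot
python3 - <<'E'
from h import *
s,R=st(); S=snap("wrist","w10.png"); im=cv2.cvtColor(S["image"],cv2.COLOR_RGB2BGR)
g=cv2.GaussianBlur(cv2.cvtColor(im,cv2.COLOR_BGR2GRAY),(3,3),0).astype(float)
gx,gy=cv2.Sobel(g,6,1,0)/8,cv2.Sobel(g,6,0,1)/8
def score(x,y,yaw):
    t=np.linspace(0,1,12)[1:-1]; sc=0
    V=[(x+15.59*np.cos(np.radians(yaw+60*k)),y+15.59*np.sin(np.radians(yaw+60*k)),26) for k in range(7)]
    for k in range(6):
        a,b=proj(S,V[k]),proj(S,V[k+1]); n=np.array([-(b-a)[1],(b-a)[0]])/np.linalg.norm(b-a)
        P=a+(b-a)*t[:,None]; M=lambda G:cv2.remap(G,P[:,0].astype(np.float32)[None],P[:,1].astype(np.float32)[None],1)
        sc+=np.abs(M(gx)*n[0]+M(gy)*n[1]).mean()
    return sc
L=sorted([(score(x,y,w),x,y,w) for x in np.arange(604,620,1.) for y in np.arange(-50,-33,1.) for w in range(-30,30,3)],reverse=True)
print(L[:5])
b=minimize(lambda v:-score(*v),L[0][1:],method="Nelder-Mead"); print(b.x,b.fun)
for w in range(-30,30,6): print(w,round(max(score(b.x[0]+i,b.x[1]+j,w) for i in(-1,0,1) for j in (-1,0,1)),1),end=" ")
# wrench origin in tool frame from w9
m=proj(S,[611.8,-41.5,26]).astype(int); print(m)
y0,x0=max(0,m[1]-40),m[0]-45; cr=cv2.resize(im[y0:y0+80,x0:x0+90],None,fx=6,fy=6,interpolation=cv2.INTER_CUBIC)
raw=cr.copy(); V=[(b.x[0]+15.59*np.cos(np.radians(b.x[2]+60*k)),b.x[1]+15.59*np.sin(np.radians(b.x[2]+60*k)),26) for k in range(6)]
draw(cr,S,V,6,np.array([x0,y0]),(0,255,255)); cv2.imwrite("pics/c10.png",cv2.resize(np.vstack([raw,cr]),None,fx=.6,fy=.6))
f=lambda q:np.array([100+q[0]/2,q[1]/2]); T=np.array(ctrl.snapshot("wrist")["T_tool_cam"])
def tool(q,zt): 
    d=T[:3,:3]@np.linalg.solve(S["K"],[*f(q),1]); return T[:3,3]+d*(zt-T[2,3])/d[2]
zt=185.0-28.5; print("worm tool",tool((360,422),zt)-[-44,0,0]); a,c,h=tool((421,150),185-24),tool((418,300),185-24),tool((247,150),185-24); print("tipR",a,"throatR",c,"tipL",h)
E
```

```text
clock: 38.2
position: [522.8, -152.9, 293.4]
wrist_force: [0.4, -0.2, -4.7]
opening: 20.1
gripper_force: 59.8
clock: 38.5
position: [522.0, -154.6, 294.2]
wrist_force: [-1.3, -0.2, -3.9]
opening: 19.9
gripper_force: 59.8
t 38.5 p [ 522.  -154.6  294.2] yaw 51.85 z [-0.002 -0.    -1.   ] F [-1.3 -0.2 -3.9] op 19.9 gf 59.8 j7 -0.21
[(np.float64(68.36093264482379), np.float64(612.0), np.float64(-43.0), 27), (np.float64(67.81073299944224), np.float64(617.0), np.float64(-47.0), 21), (np.float64(67.71076699968484), np.float64(617.0), np.float64(-47.0), 24), (np.float64(66.95143307358751), np.float64(612.0), np.float64(-43.0), 24), (np.float64(66.4045517430667), np.float64(617.0), np.float64(-46.0), -30)]
[611.56603992 -42.85851828  27.67463543] -74.9279967512943
-30 73.5 -24 60.2 -18 52.1 -12 46.9 -6 45.4 0 44.8 6 45.3 12 47.5 18 56.5 24 70.8 [280  12]
worm tool [ 80.4407873    1.09872927 156.5       ]
tipR [ 92.81178288  13.34790072 161.        ] throatR [ 62.90897384  13.67614702 161.        ] tipL [ 92.7709069  -21.76341039 161.        ]
```

View pics/c10.png

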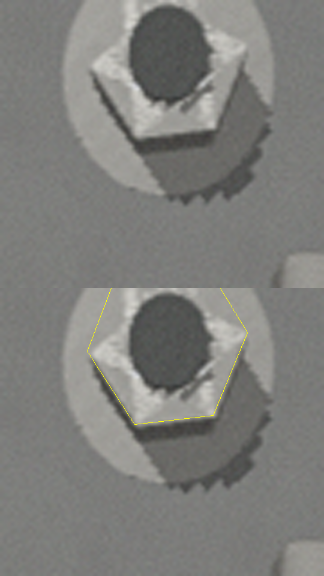

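The hexagon fit is clear: nut centre (611.6,-42.9) with a corner direction at 27.7°. I'll take the wrench in at a yaw of 27.7°.

```bash
python3 -m creep '[{"x":0,"y":0,"z":0,"rx":0,"ry":0,"rz":1},{"x":0,"y":0,"z":0,"rx":0,"ry":0,"rz":1},{"x":0,"y":0,"z":0,"rx":0,"ry":0,"rz":0.81},{"x":0.8,"y":-0.9,"z":0,"rx":0,"ry":0,"rz":0},{"x":0.8,"y":-0.9,"z":0.5,"rx":0,"ry":0,"rz":0},{"x":0.89,"y":-0.84,"z":1,"rx":0,"ry":0,"rz":0},{"x":0,"y":0,"z":1,"rx":0,"ry":0,"rz":0},{"x":0,"y":0,"z":1,"rx":0,"ry":0,"rz":0}]' |grep -v rot; python3 -m creep '[{"x":0,"y":0,"z":0,"rx":0,"ry":0,"rz":0},{"x":0,"y":0,"z":0,"rx":0,"ry":0,"rz":0},{"x":0,"y":0,"z":0,"rx":0,"ry":0,"rz":0}]' |grep -v rot
cat > nutfit.py <<'E'
from h import *
s,R=st(); p=np.array(s["position"]); S=snap("wrist","w11.png"); im=cv2.cvtColor(S["image"],cv2.COLOR_RGB2BGR)
g=cv2.GaussianBlur(cv2.cvtColor(im,cv2.COLOR_BGR2GRAY),(3,3),0).astype(float)
gx,gy=cv2.Sobel(g,6,1,0)/8,cv2.Sobel(g,6,0,1)/8
def score(x,y,yaw):
    t=np.linspace(0,1,14)[1:-1]; sc=0
    V=[(x+15.59*np.cos(np.radians(yaw+60*k)),y+15.59*np.sin(np.radians(yaw+60*k)),26) for k in range(7)]
    for k in range(6):
        a,b=proj(S,V[k]),proj(S,V[k+1]); n=np.array([-(b-a)[1],(b-a)[0]])/np.linalg.norm(b-a)
        P=a+(b-a)*t[:,None]; M=lambda G:cv2.remap(G,P[:,0].astype(np.float32)[None],P[:,1].astype(np.float32)[None],1)
        sc+=np.abs(M(gx)*n[0]+M(gy)*n[1]).mean()
    return sc
L=max((score(x,y,w),x,y,w) for x in np.arange(605,618,1.) for y in np.arange(-49,-36,1.) for w in range(20,37,3))
b=minimize(lambda v:-score(*v),L[1:],method="Nelder-Mead"); print("nut",b.x,b.fun,"in tool",R.T@np.r_[b.x[:2]-p[:2],0])
m=proj(S,[b.x[0],b.x[1],26]).astype(int); y0,x0=max(0,m[1]-90),m[0]-110
cr=cv2.resize(im[y0:y0+190,x0:x0+220],None,fx=3,fy=3,interpolation=cv2.INTER_CUBIC)
V=[(b.x[0]+15.59*np.cos(np.radians(b.x[2]+60*k)),b.x[1]+15.59*np.sin(np.radians(b.x[2]+60*k)),26) for k in range(6)]
draw(cr,S,V,3,np.array([x0,y0]),(0,255,255)); cv2.imwrite("pics/c11.png",cr); print("crop org",x0,y0)
E
python3 nutfit.py
```

```text
clock: 39.4
position: [542.5, -83.2, 224.4]
wrist_force: [0.2, -0.5, -4.2]
opening: 20.1
gripper_force: 59.8
clock: 39.7
position: [542.8, -84.6, 226.2]
wrist_force: [0.5, -0.1, -4.8]
opening: 20.1
gripper_force: 59.9
t 39.7 p [542.8 -84.6 226.2] yaw 27.72 z [ 0.002 -0.    -1.   ] F [ 0.5 -0.1 -4.8] op 20.1 gf 59.9 j7 -0.63
nut [605.8768686  -45.96411873  28.84478846] -73.27353836975735 in tool [73.77926134 -4.8426457   0.10506056]
crop org 158 33
```

View pics/c11.png

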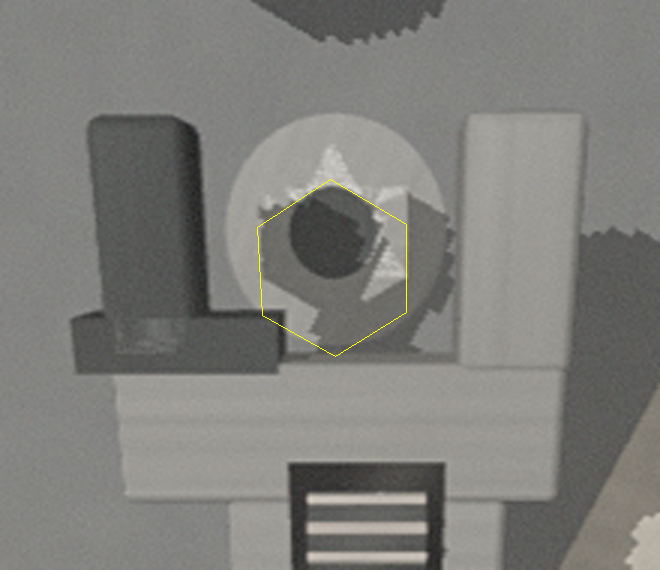

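The nut is centred between the jaws (bore at crop 332,232), slightly outside the throat. Clearance is 4–5 mm per side and 3 mm to the throat, so I'll lower the wrench.

```bash
python3 -m creep '[{"x":0,"y":0,"z":0.5,"rx":0,"ry":0,"rz":0},{"x":0,"y":0,"z":0.5,"rx":0,"ry":0,"rz":0},{"x":0,"y":0,"z":0.5,"rx":0,"ry":0,"rz":0},{"x":0,"y":0,"z":0.25,"rx":0,"ry":0,"rz":0},{"x":0,"y":0,"z":0,"rx":0,"ry":0,"rz":0}]' |grep -v rot; python3 -m creep '[{"x":0,"y":0,"z":0.1,"rx":0,"ry":0,"rz":0},{"x":0,"y":0,"z":0,"rx":0,"ry":0,"rz":0}]' |grep -v rot; python3 -m creep '[{"x":0,"y":0,"z":0.1,"rx":0,"ry":0,"rz":0},{"x":0,"y":0,"z":0,"rx":0,"ry":0,"rz":0}]' |grep -v rot
```

```text
clock: 40.25
position: [542.0, -83.8, 189.0]
wrist_force: [-0.1, -0.2, -5.0]
opening: 20.2
gripper_force: 59.8
clock: 40.45
position: [542.5, -83.9, 188.1]
wrist_force: [-1.3, 0.2, -3.7]
opening: 19.6
gripper_force: 59.8
clock: 40.65
position: [542.4, -83.8, 186.1]
wrist_force: [-0.0, 0.5, -5.0]
opening: 19.9
gripper_force: 59.8
```

```bash
python3 -m creep '[{"x":0,"y":0,"z":0.07,"rx":0,"ry":0,"rz":0},{"x":0,"y":0,"z":0,"rx":0,"ry":0,"rz":0}]' |grep -v rot; python3 -m creep '[{"x":0.05,"y":-0.1,"z":0,"rx":0,"ry":0,"rz":0},{"x":0,"y":-0.1,"z":0,"rx":0,"ry":0,"rz":0},{"x":0,"y":0,"z":0,"rx":0,"ry":0,"rz":0}]' |grep -v rot; python3 -m creep '[{"x":0,"y":-0.05,"z":0,"rx":0,"ry":0,"rz":0},{"x":0,"y":0,"z":0,"rx":0,"ry":0,"rz":0}]' |grep -v rot;  python3 -m creep '[{"x":0,"y":-0.05,"z":0,"rx":0,"ry":0,"rz":0},{"x":0,"y":0,"z":0,"rx":0,"ry":0,"rz":0}]' |grep -v rot
```

```text
clock: 40.85
position: [542.5, -84.0, 185.3]
wrist_force: [-2.2, 0.5, 3.2]
opening: 20.1
gripper_force: 60.8
clock: 41.15
position: [542.1, -80.4, 185.3]
wrist_force: [0.6, -3.6, 3.9]
opening: 19.9
gripper_force: 60.7
clock: 41.35
position: [541.7, -79.5, 185.2]
wrist_force: [1.7, -4.6, 5.1]
opening: 20.2
gripper_force: 60.8
clock: 41.55
position: [541.3, -78.6, 185.3]
wrist_force: [2.3, -4.7, 4.3]
opening: 20.2
gripper_force: 60.9
```

```bash
for i in 1 2; do python3 -m creep '[{"x":0,"y":-0.05,"z":0,"rx":0,"ry":0,"rz":0},{"x":0,"y":0,"z":0,"rx":0,"ry":0,"rz":0}]' |egrep 'pos|wrist'; done
python3 - <<'E'
from h import *
s,R=st(); print("tool F",R.T@s["wrist_force"], s["ft_torque"])
E
```

```text
position: [540.9, -77.8, 185.3]
wrist_force: [2.7, -4.8, 3.3]
position: [540.7, -77.3, 185.3]
wrist_force: [3.3, -5.7, 2.3]
t 41.95 p [540.7 -77.3 185.3] yaw 27.67 z [ 0.004 -0.002 -1.   ] F [ 3.3 -5.7  2.3] op 19.9 gf 60.7 j7 -0.6
tool F [ 0.29921268  6.65267465 -2.28506101] [-1.28392021 -0.83002729 -0.36844854]
```

```bash
for i in 1 2; do python3 -m creep '[{"x":0,"y":-0.05,"z":0,"rx":0,"ry":0,"rz":0},{"x":0,"y":0,"z":0,"rx":0,"ry":0,"rz":0}]' |egrep 'pos|wrist'; done
python3 - <<'E'
from h import *
s,R=st(); print("tool F",R.T@s["wrist_force"], s["ft_torque"])
E
```

```text
position: [540.4, -76.8, 185.3]
wrist_force: [3.6, -7.2, 0.7]
position: [540.1, -76.4, 185.4]
wrist_force: [5.2, -8.0, -1.0]
t 42.35 p [540.1 -76.4 185.4] yaw 27.58 z [ 0.005 -0.003 -1.   ] F [ 5.2 -8.  -1. ] op 20.1 gf 60.5 j7 -0.6
tool F [0.93184843 9.47422299 1.03472211] [-1.75743492 -1.21966331 -0.64938552]
```

```bash
python3 -m creep '[{"x":0,"y":0.08,"z":0,"rx":0,"ry":0,"rz":0},{"x":0,"y":0,"z":0,"rx":0,"ry":0,"rz":0}]' |egrep 'pos|wrist'; python3 -m creep '[{"x":0,"y":0,"z":0,"rx":0,"ry":0,"rz":0},{"x":0,"y":0,"z":0,"rx":0,"ry":0,"rz":0},{"x":0,"y":0,"z":0,"rx":0,"ry":0,"rz":0},{"x":0,"y":0,"z":-0.5,"rx":0,"ry":0,"rz":0},{"x":0,"y":0,"z":-1,"rx":0,"ry":0,"rz":0},{"x":0,"y":0,"z":-1,"rx":0,"ry":0,"rz":0},{"x":0,"y":0,"z":-1,"rx":0,"ry":0,"rz":0},{"x":0,"y":0,"z":-1,"rx":0,"ry":0,"rz":0}]' 0.3|egrep -v 'rot'
python3 - <<'E'
from h import *
s,R=st(); p=np.array(s["position"]); S=snap("wrist","w12.png")
for n,z in dict(worm_top=28.5,mouth=17,handle_mid=17,nut=10).items(): print(n,[(round(l["score"],2),np.round(l["xy"]),np.round(ray(S,l["xy"],z)[:2],1),np.round(R.T@(ray(S,l["xy"],z)-p),1)) for l in ctrl.landmark_of("wrist",n)[:2]])
im=cv2.cvtColor(S["image"],cv2.COLOR_RGB2BGR); m=proj(S,[609,-45,24]).astype(int); print(m)
y0=max(0,m[1]-60); x0=m[0]-90
g=cv2.cvtColor(im[y0:y0+180,x0:x0+180],cv2.COLOR_BGR2GRAY)
# dark worm window centre in tool frame
r=[q for q in ctrl.regions_of("wrist","worm_top")][:2]; print([(q["score"],q["xy"],q["region"].sum()) for q in r])
E
```

```text
position: [540.5, -76.9, 185.3]
wrist_force: [2.7, -5.6, 2.7]
clock: 43.35
position: [539.2, -75.7, 276.0]
wrist_force: [-0.1, 0.3, 0.5]
opening: 30.1
gripper_force: 0.0
t 43.35 p [539.2 -75.7 276. ] yaw 27.79 z [-0.  0. -1.] F [-0.1  0.3  0.5] op 30.1 gf 0.0 j7 -0.69
worm_top [(0.83, array([284., 175.]), array([571.4, -62.9]), array([ 34.5,   3.8, 247.5]))]
mouth []
handle_mid [(0.7, array([282., 221.]), array([535. , -80.6]), array([ -5.9,   2.5, 259. ])), (0.34, array([286., 114.]), array([611. , -43.8]), array([ 78.4,   5.4, 259. ]))]
nut [(0.87, array([284., 112.]), array([611.1, -42.3]), array([ 79.2,   4.1, 266. ]))]
[286 116]
[(0.78, [279.2, 164.5], np.int64(9996))]
```

```bash
python3 -m creep '[{"x":0.65,"y":0.17,"z":0,"rx":0,"ry":0,"rz":0},{"x":0.65,"y":0,"z":0,"rx":0,"ry":0,"rz":0},{"x":0,"y":0,"z":1,"rx":0,"ry":0,"rz":0},{"x":0,"y":0,"z":1,"rx":0,"ry":0,"rz":0},{"x":0,"y":0,"z":1,"rx":0,"ry":0,"rz":0},{"x":0,"y":0,"z":0.45,"rx":0,"ry":0,"rz":0},{"x":0,"y":0,"z":0,"rx":0,"ry":0,"rz":0}]' 1|egrep -v 'rot'; for i in 1 2 3; do python3 -m creep '[{"x":0,"y":0,"z":0.1,"rx":0,"ry":0,"rz":0},{"x":0,"y":0,"z":0,"rx":0,"ry":0,"rz":0}]' |egrep 'pos|wrist'; done
```

```text
clock: 44.35
position: [564.1, -66.4, 204.3]
wrist_force: [0.3, 0.3, 0.1]
opening: -0.1
gripper_force: 0.0
position: [564.5, -66.9, 204.3]
wrist_force: [0.3, 0.4, -0.7]
position: [564.4, -66.9, 202.3]
wrist_force: [0.3, 0.1, 1.3]
position: [564.9, -66.9, 201.4]
wrist_force: [-3.0, 1.0, 14.2]
```

```bash
python3 -m creep '[{"x":0.2,"y":0,"z":0,"rx":0,"ry":0,"rz":0},{"x":0.2,"y":0,"z":0,"rx":0,"ry":0,"rz":0}]' |egrep 'pos|wrist'; python3 -m creep '[{"x":0.2,"y":0,"z":0,"rx":0,"ry":0,"rz":0},{"x":0.2,"y":0,"z":0,"rx":0,"ry":0,"rz":0}]' |egrep 'pos|wrist'
python3 - <<'E'
from h import *
s,R=st(); p=np.array(s["position"]); print(R.T@s["wrist_force"]); S=snap("wrist","w13.png")
S=snap("scene"); L=ctrl.landmark_of("scene","worm_top"); print([(l["score"],l["xy"],ray(S,l["xy"],28)) for l in L])
E
```

```text
position: [570.8, -64.1, 201.6]
wrist_force: [-6.4, -0.5, 19.5]
position: [578.0, -60.4, 201.6]
wrist_force: [-6.5, -0.7, 19.1]
t 45.35 p [578.  -60.4 201.6] yaw 27.71 z [ 0.  0. -1.] F [-6.5 -0.7 19.1] op 0.1 gf 9.4 j7 -0.65
[ -6.04225619  -2.43999879 -19.06470327]
[(0.6, [268.0, 232.8], array([562.52545146, -57.29847619,  28.        ])), (0.52, [274.5, 244.8], array([618.56048999, -41.5572224 ,  28.        ]))]
```

```bash
for i in 1 2; do python3 -m creep '[{"x":0,"y":0,"z":-0.4,"rx":0,"ry":0,"rz":0},{"x":-0.8,"y":0,"z":0,"rx":0,"ry":0,"rz":0},{"x":0,"y":0,"z":0.4,"rx":0,"ry":0,"rz":0},{"x":0,"y":0,"z":0,"rx":0,"ry":0,"rz":0},{"x":0.2,"y":0,"z":0,"rx":0,"ry":0,"rz":0},{"x":0.2,"y":0,"z":0,"rx":0,"ry":0,"rz":0},{"x":0.2,"y":0,"z":0,"rx":0,"ry":0,"rz":0},{"x":0.2,"y":0,"z":0,"rx":0,"ry":0,"rz":0}]' |egrep 'pos|wrist'; done
python3 -m creep '[{"x":0,"y":0,"z":-0.5,"rx":0,"ry":0,"rz":0},{"x":-0.9,"y":0,"z":-0.5,"rx":0,"ry":0,"rz":0},{"x":-0.9,"y":0,"z":-1,"rx":0,"ry":0,"rz":0},{"x":0,"y":0,"z":0,"rx":0,"ry":0,"rz":0},{"x":0,"y":0,"z":0,"rx":0,"ry":0,"rz":0}]' |egrep 'pos|wrist'
python3 - <<'E'
from h import *
s,R=st(); p=np.array(s["position"]); S=snap("wrist","w14.png"); im=S["image"]
g=cv2.cvtColor(im,cv2.COLOR_RGB2GRAY).astype(int)
# intensity profile across the mouth at wrench x=+10, z=24, as function of wrench y (nut-centred)
u=np.array([np.cos(np.radians(27.7)),np.sin(np.radians(27.7))]); v=np.array([-u[1],u[0]]); c=np.array([611.6,-42.9])
for x in (13,-25):
    pr=[(y,int(g[tuple(np.round(proj(S,[*(c+x*u+y*v),24])).astype(int)[::-1])])) for y in range(-40,52,2)]; print(x,pr)
for n in("worm_top","nut"): print(n,[(l["score"],l["xy"],ray(S,l["xy"],28 if n[0]=="w" else 10)[:2]) for l in ctrl.landmark_of("wrist",n)])
E
```

```text
position: [578.5, -60.6, 201.5]
wrist_force: [-5.2, -0.9, 22.9]
position: [578.3, -60.7, 201.4]
wrist_force: [-7.2, 0.4, 27.4]
position: [546.8, -75.7, 239.3]
wrist_force: [0.0, 0.3, -0.2]
t 47.6 p [546.8 -75.7 239.3] yaw 27.78 z [ 0.001  0.    -1.   ] F [ 0.   0.3 -0.2] op -0.1 gf 0.0 j7 -0.65
13 [(-40, 126), (-38, 126), (-36, 124), (-34, 103), (-32, 85), (-30, 133), (-28, 147), (-26, 149), (-24, 149), (-22, 151), (-20, 146), (-18, 152), (-16, 150), (-14, 111), (-12, 152), (-10, 148), (-8, 150), (-6, 148), (-4, 153), (-2, 150), (0, 155), (2, 162), (4, 152), (6, 154), (8, 154), (10, 103), (12, 106), (14, 104), (16, 62), (18, 79), (20, 76), (22, 86), (24, 86), (26, 84), (28, 81), (30, 127), (32, 126), (34, 126), (36, 129), (38, 126), (40, 124), (42, 123), (44, 127), (46, 125), (48, 126), (50, 127)]
-25 [(-40, 124), (-38, 123), (-36, 125), (-34, 87), (-32, 86), (-30, 85), (-28, 138), (-26, 146), (-24, 145), (-22, 142), (-20, 144), (-18, 138), (-16, 140), (-14, 143), (-12, 140), (-10, 141), (-8, 142), (-6, 142), (-4, 143), (-2, 140), (0, 142), (2, 145), (4, 143), (6, 144), (8, 143), (10, 143), (12, 142), (14, 142), (16, 144), (18, 140), (20, 140), (22, 143), (24, 139), (26, 142), (28, 141), (30, 144), (32, 143), (34, 143), (36, 142), (38, 133), (40, 126), (42, 123), (44, 127), (46, 126), (48, 127), (50, 128)]
worm_top [(0.85, [276.9, 197.9], array([570.69710764, -62.03679282])), (0.49, [279.2, 247.8], array([540.54968231, -79.57711997])), (0.23, [279.8, 120.7], array([613.19457477, -41.69269833]))]
nut [(0.69, [280.9, 124.7], array([610.96507533, -43.63520605]))]
```

```bash
python3 -m creep '[{"x":1.0,"y":0,"z":1,"rx":0,"ry":0,"rz":0},{"x":0,"y":0,"z":0.6,"rx":0,"ry":0,"rz":0},{"x":0,"y":0,"z":0.35,"rx":0,"ry":0,"rz":0},{"x":0,"y":0,"z":0,"rx":0,"ry":0,"rz":0},{"x":0.2,"y":0,"z":0,"rx":0,"ry":0,"rz":0},{"x":0.2,"y":0,"z":0,"rx":0,"ry":0,"rz":0}]' |egrep 'pos|wrist';  python3 -m creep '[{"x":0.2,"y":0,"z":0,"rx":0,"ry":0,"rz":0},{"x":0.2,"y":0,"z":0,"rx":0,"ry":0,"rz":0},{"x":0,"y":0,"z":0,"rx":0,"ry":0,"rz":0}]' |egrep 'pos|wrist'; python3 -m creep '[{"x":0,"y":0,"z":-0.4,"rx":0,"ry":0,"rz":0},{"x":-0.8,"y":0,"z":0,"rx":0,"ry":0,"rz":0},{"x":0,"y":0,"z":0.38,"rx":0,"ry":0,"rz":0},{"x":0,"y":0,"z":0,"rx":0,"ry":0,"rz":0},{"x":0.2,"y":0,"z":0,"rx":0,"ry":0,"rz":0},{"x":0.2,"y":0,"z":0,"rx":0,"ry":0,"rz":0},{"x":0.2,"y":0,"z":0,"rx":0,"ry":0,"rz":0}]' |egrep 'pos|wrist'
python3 -m creep '[{"x":0,"y":0,"z":-0.5,"rx":0,"ry":0,"rz":0},{"x":-0.9,"y":0,"z":-0.5,"rx":0,"ry":0,"rz":0},{"x":-0.9,"y":0,"z":-1,"rx":0,"ry":0,"rz":0},{"x":0,"y":0,"z":0,"rx":0,"ry":0,"rz":0},{"x":0,"y":0,"z":0,"rx":0,"ry":0,"rz":0}]' |egrep 'pos|wrist'
cat > jaw.py <<'E'
from h import *
s,R=st(); p=np.array(s["position"]); S=snap("wrist","w15.png"); im=S["image"]
g=cv2.cvtColor(im,cv2.COLOR_RGB2GRAY)
u=np.array([np.cos(np.radians(27.7)),np.sin(np.radians(27.7))]); v=np.array([-u[1],u[0]]); c=np.array([611.6,-42.9])
ys=np.arange(-40,40,1.)
for x in (9,13):
    P=np.array([proj(S,[*(c+x*u+y*v),24]) for y in ys],np.float32); pr=cv2.remap(g,P[:,0][None],P[:,1][None],1)[0]; print(x,dict(zip(ys.astype(int).tolist(),pr.tolist())))
b=cv2.cvtColor(im,cv2.COLOR_RGB2BGR); m=proj(S,[595,-50,24]).astype(int); y0=max(0,m[1]-100); cv2.imwrite("pics/c15.png",cv2.resize(b[y0:y0+200,m[0]-110:m[0]+110],None,fx=3,fy=3,interpolation=cv2.INTER_CUBIC))
E
python3 jaw.py
```

```text
position: [568.8, -64.2, 201.5]
wrist_force: [-9.6, 3.5, 23.0]
position: [577.4, -59.6, 201.6]
wrist_force: [-6.1, 2.7, 19.0]
position: [571.7, -64.4, 201.4]
wrist_force: [-20.6, -7.8, 29.9]
position: [543.3, -77.6, 241.0]
wrist_force: [1.5, -0.6, 0.3]
t 49.85 p [543.3 -77.6 241. ] yaw 27.78 z [ 0.001  0.    -1.   ] F [ 1.5 -0.6  0.3] op -0.1 gf 0.0 j7 -0.65
9 {-40: 123, -39: 123, -38: 126, -37: 115, -36: 92, -35: 85, -34: 86, -33: 87, -32: 87, -31: 87, -30: 91, -29: 118, -28: 141, -27: 145, -26: 149, -25: 149, -24: 148, -23: 149, -22: 150, -21: 149, -20: 148, -19: 147, -18: 149, -17: 154, -16: 153, -15: 151, -14: 146, -13: 122, -12: 144, -11: 149, -10: 150, -9: 150, -8: 151, -7: 152, -6: 151, -5: 150, -4: 151, -3: 174, -2: 175, -1: 163, 0: 155, 1: 163, 2: 168, 3: 189, 4: 157, 5: 150, 6: 149, 7: 149, 8: 151, 9: 150, 10: 153, 11: 146, 12: 124, 13: 73, 14: 56, 15: 75, 16: 83, 17: 82, 18: 84, 19: 80, 20: 85, 21: 84, 22: 88, 23: 85, 24: 87, 25: 87, 26: 86, 27: 102, 28: 128, 29: 124, 30: 125, 31: 124, 32: 124, 33: 122, 34: 125, 35: 124, 36: 125, 37: 124, 38: 125, 39: 123}
13 {-40: 123, -39: 123, -38: 124, -37: 122, -36: 120, -35: 123, -34: 116, -33: 100, -32: 82, -31: 83, -30: 83, -29: 118, -28: 145, -27: 149, -26: 150, -25: 149, -24: 151, -23: 150, -22: 150, -21: 150, -20: 148, -19: 148, -18: 153, -17: 154, -16: 155, -15: 152, -14: 146, -13: 115, -12: 148, -11: 150, -10: 152, -9: 149, -8: 149, -7: 153, -6: 147, -5: 152, -4: 150, -3: 151, -2: 157, -1: 173, 0: 180, 1: 183, 2: 164, 3: 151, 4: 152, 5: 144, 6: 109, 7: 100, 8: 103, 9: 104, 10: 102, 11: 106, 12: 105, 13: 62, 14: 56, 15: 74, 16: 80, 17: 86, 18: 84, 19: 86, 20: 84, 21: 86, 22: 85, 23: 83, 24: 88, 25: 86, 26: 78, 27: 108, 28: 123, 29: 125, 30: 126, 31: 123, 32: 124, 33: 124, 34: 125, 35: 125, 36: 124, 37: 125, 38: 122, 39: 124}
```

```bash
python3 -m creep '[{"x":-0.1,"y":0.05,"z":0,"rx":0,"ry":0,"rz":0},{"x":0,"y":0,"z":0,"rx":0,"ry":0,"rz":0},{"x":0,"y":0,"z":1,"rx":0,"ry":0,"rz":0},{"x":0,"y":0,"z":1,"rx":0,"ry":0,"rz":0},{"x":0,"y":0,"z":0.55,"rx":0,"ry":0,"rz":0},{"x":0,"y":0,"z":0.2,"rx":0,"ry":0,"rz":0},{"x":0,"y":0,"z":0,"rx":0,"ry":0,"rz":0}]' 0.2 |egrep -v 'rot';  python3 -m creep '[{"x":0,"y":0,"z":0,"rx":0,"ry":0,"rz":0},{"x":0,"y":0,"z":0,"rx":0,"ry":0,"rz":0},{"x":0,"y":0,"z":0,"rx":0,"ry":0,"rz":0},{"x":0,"y":0,"z":0,"rx":0,"ry":0,"rz":0},{"x":0,"y":0,"z":0,"rx":0,"ry":0,"rz":0}]' 1; python3 -c "
from h import *
s,R=st();print(s['ft_torque'])"
```

```text
clock: 50.6
position: [541.4, -79.9, 185.7]
wrist_force: [-0.1, 0.1, -0.1]
opening: 34.2
gripper_force: 0.0
clock: 51.1
position: [541.2, -79.4, 186.8]
tool_rot: [[0.885, 0.467, -0.001], [0.467, -0.885, 0.001], [0.0, -0.001, -1.0]]
wrist_force: [-4.1, 2.8, 5.9]
opening: 19.7
gripper_force: 59.4
t 51.1 p [541.2 -79.4 186.8] yaw 27.81 z [-0.001  0.001 -1.   ] F [-4.1  2.8  5.9] op 19.7 gf 59.4 j7 -0.59
[0.66499906 0.92243088 0.11438138]
```

```bash
python3 -m creep '[{"x":0.02,"y":-0.394,"z":0,"rx":0,"ry":0,"rz":0.667},{"x":0.02,"y":-0.394,"z":0,"rx":0,"ry":0,"rz":0.667},{"x":0.02,"y":-0.394,"z":0,"rx":0,"ry":0,"rz":0.667},{"x":0,"y":0,"z":0,"rx":0,"ry":0,"rz":0}]' |egrep -v 'rot'; python3 -c "
from h import *
s,R=st();print(s['ft_torque'],R.T@s['wrist_force'],np.array(s['position'])+R@[79,0,0])"; python3 -m creep '[{"x":0.02,"y":-0.394,"z":0,"rx":0,"ry":0,"rz":0.667},{"x":0.02,"y":-0.394,"z":0,"rx":0,"ry":0,"rz":0.667},{"x":0.02,"y":-0.394,"z":0,"rx":0,"ry":0,"rz":0.667},{"x":0,"y":0,"z":0,"rx":0,"ry":0,"rz":0}]' |egrep -v 'rot'; python3 -c "
from h import *
s,R=st();print(s['ft_torque'],R.T@s['wrist_force'],np.array(s['position'])+R@[79,0,0])"
```

```text
clock: 51.5
position: [533.4, -56.8, 186.7]
wrist_force: [-3.9, 2.4, 7.5]
opening: 19.7
gripper_force: 59.9
t 51.5 p [533.4 -56.8 186.7] yaw 10.53 z [-0.001  0.001 -1.   ] F [-3.9  2.4  7.5] op 19.7 gf 59.9 j7 -0.85
[0.59046274 0.9065042  0.09360234] [-3.42088937 -3.09830944 -7.54152745] [611.09102409 -42.31685021 186.71394133]
clock: 51.9
position: [532.6, -33.1, 186.7]
wrist_force: [-4.6, 3.2, 7.8]
opening: 20.1
gripper_force: 60.2
t 51.9 p [532.6 -33.1 186.7] yaw -6.65 z [-0.001  0.001 -1.   ] F [-4.6  3.2  7.8] op 20.1 gf 60.2 j7 -1.11
[0.67873345 1.07448923 0.12030755] [-4.95668082 -2.64255395 -7.78586831] [611.07942359 -42.27152063 186.65909378]
```

```bash
python3 -m creep '[{"x":0.02,"y":-0.394,"z":0,"rx":0,"ry":0,"rz":0.667},{"x":0.02,"y":-0.394,"z":0,"rx":0,"ry":0,"rz":0.667},{"x":0.02,"y":-0.394,"z":0,"rx":0,"ry":0,"rz":0.667},{"x":0,"y":0,"z":0,"rx":0,"ry":0,"rz":0}]' |egrep 'wrist'; python3 -c "
from h import *
s,R=st();print(s['ft_torque'],R.T@s['wrist_force'])"; for i in 1 2; do python3 -m creep '[{"x":0.005,"y":-0.197,"z":0,"rx":0,"ry":0,"rz":0.333},{"x":0,"y":0,"z":0,"rx":0,"ry":0,"rz":0}]' |egrep 'wrist'; python3 -c "
from h import *
s,R=st();print(s['ft_torque'],R.T@s['wrist_force'],np.array(s['position'])+R@[79,0,0])"; done
```

```text
wrist_force: [-5.6, 3.3, 9.6]
t 52.3 p [538.8 -10.3 186.8] yaw -23.85 z [-0.001  0.001 -1.   ] F [-5.6  3.3  9.6] op 19.7 gf 60.3 j7 -1.38
[0.77708118 1.2109925  0.03113089] [-6.45453492 -0.72606473 -9.59101479]
wrist_force: [-7.0, 1.6, 10.2]
t 52.5 p [540.2  -7.4 186.7] yaw -26.63 z [-0.002  0.001 -1.   ] F [-7.   1.6 10.2] op 19.8 gf 60.5 j7 -1.43
[0.40366289 1.37536697 0.34964656] [ -6.98526057   1.66272744 -10.23371835] [610.78608517 -42.78923251 186.56083389]
wrist_force: [-6.7, 1.7, 9.6]
t 52.7 p [542.   -3.8 186.7] yaw -29.49 z [-0.002  0.001 -1.   ] F [-6.7  1.7  9.6] op 20.0 gf 60.5 j7 -1.47
[0.51332526 1.36063921 0.42982712] [-6.67141014  1.76538051 -9.56057925] [610.80392812 -42.73841747 186.56447136]
```

```bash
for i in 1 2; do python3 -m creep '[{"x":0.005,"y":-0.197,"z":0,"rx":0,"ry":0,"rz":0.333},{"x":0,"y":0,"z":0,"rx":0,"ry":0,"rz":0}]' |egrep 'wrist'; python3 -c "
from h import *
s,R=st();print(s['ft_torque'],R.T@s['wrist_force'],np.array(s['position'])+R@[79,0,0])"; done
```

```text
wrist_force: [-7.0, 1.5, 10.3]
t 52.9 p [ 5.440e+02 -4.000e-01  1.867e+02] yaw -32.36 z [-0.002  0.001 -1.   ] F [-7.   1.5 10.3] op 19.8 gf 60.5 j7 -1.52
[0.49450365 1.44172442 0.39095504] [ -6.77992149   2.46273922 -10.27008867] [610.77977824 -42.72261192 186.55822388]
wrist_force: [-8.6, 0.9, 10.5]
t 53.1 p [545.9   2.5 186.7] yaw -35.2 z [-0.003  0.001 -1.   ] F [-8.6  0.9 10.5] op 20.2 gf 60.7 j7 -1.56
[0.31732414 1.65818294 0.58635028] [ -7.55758076   4.20415438 -10.50722041] [610.46260217 -42.99558211 186.45775344]
```

```bash
for i in 1 2; do python3 -m creep '[{"x":0.005,"y":-0.197,"z":0,"rx":0,"ry":0,"rz":0.333},{"x":0,"y":0,"z":0,"rx":0,"ry":0,"rz":0}]' |egrep 'wrist'; python3 -c "
from h import *
s,R=st();print(s['ft_torque'],R.T@s['wrist_force'],np.array(s['position'])+R@[79,0,0])"; done
python3 - <<'E'
from h import *
S=snap("wrist","w16.png"); b=cv2.cvtColor(S["image"],cv2.COLOR_RGB2BGR); m=proj(S,[600,-40,24]).astype(int); y0=max(0,m[1]-100); cv2.imwrite("pics/c16.png",cv2.resize(b[y0:y0+200,m[0]-110:m[0]+110],None,fx=3,fy=3,interpolation=cv2.INTER_CUBIC))
E
```

```text
wrist_force: [-7.7, 1.0, 10.8]
t 53.3 p [548.2   5.6 186.6] yaw -38.07 z [-0.003  0.001 -1.   ] F [-7.7  1.  10.8] op 20.0 gf 60.7 j7 -1.61
[0.27669823 1.64524336 0.54956749] [ -6.7495321    3.97046733 -10.73496535] [610.38545999 -43.06331042 186.38554195]
wrist_force: [-7.9, 1.4, 10.7]
t 53.5 p [550.7   8.7 186.6] yaw -40.94 z [-0.003  0.001 -1.   ] F [-7.9  1.4 10.7] op 20.0 gf 60.6 j7 -1.66
[0.18554643 1.61433882 0.47405742] [ -6.95469805   4.12074781 -10.70563901] [610.36566837 -43.07754093 186.33693891]
```

View pics/c16.png

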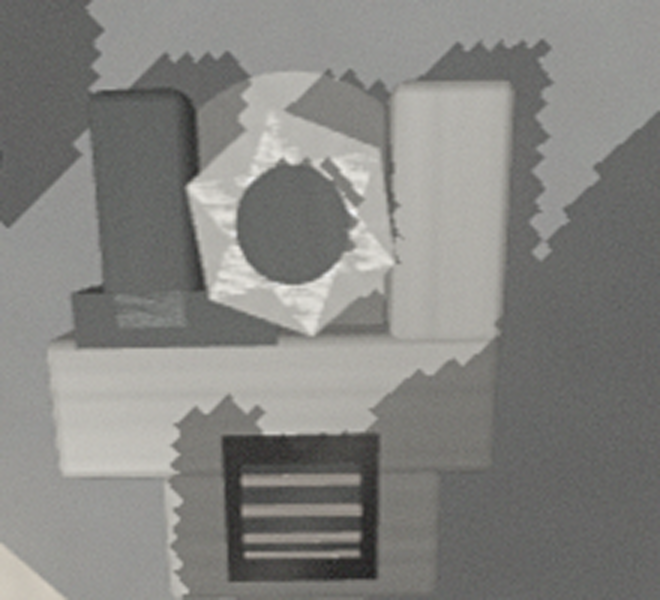

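The picture shows the wrench gone about 10° past the nut, with hex corners at (272,110) and (310,333): the nut is at its stop and the jaw has been spread a little. I'll back the wrench off to line up with the nut, then re-snug the jaw with the worm.

```bash
python3 -m creep '[{"x":0.005,"y":0.197,"z":0,"rx":0,"ry":0,"rz":-0.333},{"x":0.005,"y":0.197,"z":0,"rx":0,"ry":0,"rz":-0.333},{"x":0.005,"y":0.197,"z":0,"rx":0,"ry":0,"rz":-0.333},{"x":0,"y":0,"z":0,"rx":0,"ry":0,"rz":0}]' |egrep 'wrist'
cat > meas.py <<'E'
from h import *
def meas(wyaw,lo=-45,hi=-15):
    S=snap("wrist"); g=cv2.GaussianBlur(cv2.cvtColor(S["image"],cv2.COLOR_RGB2GRAY),(3,3),0).astype(np.float32)
    gx,gy=cv2.Sobel(g,5,1,0)/8,cv2.Sobel(g,5,0,1)/8
    at=lambda G,P:cv2.remap(G,P[:,0].astype(np.float32)[None],P[:,1].astype(np.float32)[None],1)[0]
    def score(x,y,yaw):
        t=np.linspace(0,1,14)[1:-1]; sc=0
        V=[proj(S,(x+15.59*np.cos(np.radians(yaw+60*k)),y+15.59*np.sin(np.radians(yaw+60*k)),26)) for k in range(7)]
        for k in range(6):
            a,b=V[k],V[k+1]; n=np.array([-(b-a)[1],(b-a)[0]])/np.linalg.norm(b-a); P=a+(b-a)*t[:,None]
            sc+=np.abs(at(gx,P)*n[0]+at(gy,P)*n[1]).mean()
        return sc
    L=max((score(x,y,w),x,y,w) for x in np.arange(608,615.1,1) for y in np.arange(-46,-38.9,1) for w in np.arange(lo,hi,2.))
    b=minimize(lambda v:-score(*v),L[1:],method="Nelder-Mead"); print("nut",np.round(b.x,2),round(-b.fun,1))
    u=np.array([np.cos(np.radians(wyaw)),np.sin(np.radians(wyaw))]); v=np.array([-u[1],u[0]]); ys=np.arange(-36,44,1.)
    for x in (-14,10,14):
        P=np.array([proj(S,[*(b.x[:2]+x*u+y*v),24]) for y in ys]); print(x," ".join(f"{int(y)}:{int(q)}" for y,q in zip(ys,at(g,P)) if -34<y<-9 or y>7))
s,R=st(); y=deg(R[:2,0]); print("tool F",R.T@s["wrist_force"],s["ft_torque"]); meas(y)
E
python3 meas.py
```

```text
wrist_force: [-5.5, 3.3, 6.0]
t 53.95 p [ 5.441e+02 -3.000e-01  1.865e+02] yaw -32.29 z [-0.001  0.002 -1.   ] F [-5.5  3.3  6. ] op 20.2 gf 59.9 j7 -1.52
tool F [-6.41662299  0.18687176 -5.99133518] [0.56478498 1.00446868 0.12815086]
nut [611.73 -42.71 -29.4 ] 115.6
-14 -33:103 -32:102 -31:101 -30:115 -29:150 -28:165 -27:166 -26:167 -25:168 -24:168 -23:167 -22:167 -21:166 -20:164 -19:165 -18:167 -17:169 -16:167 -15:167 -14:154 -13:118 -12:111 -11:112 -10:112 8:101 9:102 10:102 11:102 12:102 13:101 14:100 15:101 16:102 17:101 18:108 19:110 20:109 21:111 22:116 23:118 24:118 25:115 26:106 27:101 28:100 29:100 30:102 31:103 32:104 33:134 34:146 35:145 36:145 37:145 38:145 39:145 40:145 41:146 42:146 43:145
10 -33:102 -32:102 -31:102 -30:112 -29:149 -28:167 -27:169 -26:172 -25:171 -24:171 -23:171 -22:171 -21:172 -20:170 -19:171 -18:174 -17:176 -16:175 -15:173 -14:162 -13:107 -12:120 -11:127 -10:145 8:174 9:168 10:136 11:121 12:122 13:102 14:58 15:70 16:88 17:95 18:98 19:99 20:97 21:100 22:99 23:98 24:98 25:98 26:97 27:96 28:124 29:143 30:142 31:143 32:143 33:116 34:97 35:94 36:95 37:93 38:93 39:93 40:84 41:47 42:46 43:46
14 -33:100 -32:102 -31:103 -30:112 -29:149 -28:168 -27:170 -26:172 -25:173 -24:173 -23:173 -22:173 -21:174 -20:171 -19:172 -18:174 -17:177 -16:176 -15:173 -14:165 -13:129 -12:123 -11:126 -10:125 8:124 9:124 10:122 11:123 12:124 13:110 14:57 15:70 16:88 17:95 18:96 19:98 20:97 21:98 22:97 23:97 24:96 25:97 26:96 27:95 28:92 29:95 30:94 31:95 32:96 33:94 34:96 35:95 36:94 37:95 38:94 39:62 40:46 41:43 42:43 43:44
```

Measured numerically, the nut yaw is -29.4°, a turn of about 1.0 rad against the stop. The jaw is still at about 12 mm, so the nut is tight. I'll align the wrench, lift it and carry it back.

```bash
python3 -m creep '[{"x":0.005,"y":0.197,"z":0,"rx":0,"ry":0,"rz":-0.333},{"x":0,"y":0,"z":0,"rx":0,"ry":0,"rz":0}]' |egrep 'wrist';  python3 -m creep '[{"x":0,"y":0,"z":-0.15,"rx":0,"ry":0,"rz":0},{"x":0,"y":0,"z":-0.2,"rx":0,"ry":0,"rz":0},{"x":0,"y":0,"z":-0.3,"rx":0,"ry":0,"rz":0},{"x":0,"y":0,"z":-0.4,"rx":0,"ry":0,"rz":0},{"x":0,"y":0,"z":-0.5,"rx":0,"ry":0,"rz":0},{"x":0,"y":0,"z":-1,"rx":0,"ry":0,"rz":0},{"x":0,"y":0,"z":-1,"rx":0,"ry":0,"rz":0},{"x":0,"y":0,"z":-1,"rx":0,"ry":0,"rz":0}]' |egrep -v 'rot'; python3 -m creep '[{"x":0,"y":0,"z":-0.5,"rx":0,"ry":0,"rz":0},{"x":0,"y":0,"z":0,"rx":0,"ry":0,"rz":0}]' >/dev/null; python3 meas.py|head -3
```

```text
wrist_force: [-4.9, 3.5, 6.2]
clock: 55.0
position: [543.1, -4.8, 279.0]
wrist_force: [0.9, -0.4, -5.1]
opening: 20.1
gripper_force: 59.2
t 55.2 p [543.4  -4.5 288.8] yaw -29.55 z [ 0.004  0.    -1.   ] F [ 0.5  0.6 -5. ] op 19.6 gf 59.2 j7 -1.6
tool F [ 0.124264   -0.72735869  5.02159649] [ 0.0156407  -0.00364308  0.03185879]
nut [605.36 -43.06 -31.56] 48.4
```

```bash
python3 -m creep '[{"x":0.055,"y":1,"z":0,"rx":0,"ry":0,"rz":0},{"x":0.055,"y":1,"z":0,"rx":0,"ry":0,"rz":0},{"x":0.055,"y":1,"z":0,"rx":0,"ry":0,"rz":0},{"x":0.055,"y":1,"z":0,"rx":0,"ry":0,"rz":0},{"x":0.055,"y":1,"z":0,"rx":0,"ry":0,"rz":0},{"x":0.055,"y":1,"z":0,"rx":0,"ry":0,"rz":0},{"x":0.055,"y":1,"z":0,"rx":0,"ry":0,"rz":0},{"x":0.055,"y":1,"z":0,"rx":0,"ry":0,"rz":0}]' |egrep 'rce'; python3 -m creep '[{"x":0.055,"y":1,"z":0,"rx":0,"ry":0,"rz":0},{"x":0.055,"y":1,"z":0,"rx":0,"ry":0,"rz":0},{"x":0.055,"y":1,"z":0,"rx":0,"ry":0,"rz":0},{"x":0.055,"y":1,"z":0,"rx":0,"ry":0,"rz":0},{"x":0.055,"y":1,"z":0,"rx":0,"ry":0,"rz":0},{"x":0.055,"y":1,"z":0,"rx":0,"ry":0,"rz":0},{"x":0.055,"y":1,"z":0,"rx":0,"ry":0,"rz":0}]' |egrep 'rce'; python3 -m creep '[{"x":0,"y":0,"z":0,"rx":0,"ry":0,"rz":-1},{"x":0,"y":0,"z":0,"rx":0,"ry":0,"rz":-1},{"x":0,"y":0,"z":0,"rx":0,"ry":0,"rz":-1},{"x":0,"y":0,"z":0,"rx":0,"ry":0,"rz":-1},{"x":0,"y":0,"z":0,"rx":0,"ry":0,"rz":-1},{"x":0,"y":0,"z":0,"rx":0,"ry":0,"rz":-1},{"x":0,"y":0,"z":0,"rx":0,"ry":0,"rz":-1},{"x":0,"y":0,"z":0,"rx":0,"ry":0,"rz":-1}]' |egrep 'rce'; python3 -m creep '[{"x":0,"y":0,"z":0,"rx":0,"ry":0,"rz":-0.69},{"x":0,"y":0,"z":0,"rx":0,"ry":0,"rz":0},{"x":0,"y":0,"z":0,"rx":0,"ry":0,"rz":0}]' |egrep 'rce'
python3 - <<'E'
from h import *
s,R=st(); S=snap("wrist","w17.png")
for n,z in dict(worm_top=132,mouth=120,board=0).items(): print(n,[(round(l["score"],2),l["xy"],np.round(ray(S,l["xy"],z)[:2],1)) for l in ctrl.landmark_of("wrist",n)[:2]])
print(R.T@np.r_[np.array([408.6,-274.3])-np.array(s["position"])[:2],0]/20)
E
```

```text
wrist_force: [0.1, 0.1, -4.3]
gripper_force: 59.3
wrist_force: [-0.6, 0.7, -4.5]
gripper_force: 59.3
wrist_force: [-0.5, -0.5, -4.4]
gripper_force: 59.4
wrist_force: [-0.2, -0.4, -4.6]
gripper_force: 59.4
t 57.85 p [ 408.8 -273.4  286.6] yaw 44.95 z [-0.001  0.    -1.   ] F [-0.2 -0.4 -4.6] op 20.3 gf 59.4 j7 -0.02
worm_top [(0.91, [279.0, 211.6], array([ 435.3, -247.8]))]
mouth []
board []
[-3.76335133e-02  2.47167151e-02 -8.65705986e-06]
```

```bash
python3 -m creep '[{"x":0,"y":0,"z":1,"rx":0,"ry":0,"rz":0},{"x":0,"y":0,"z":1,"rx":0,"ry":0,"rz":0},{"x":0,"y":0,"z":1,"rx":0,"ry":0,"rz":0},{"x":0,"y":0,"z":1,"rx":0,"ry":0,"rz":0},{"x":0,"y":0,"z":0.6,"rx":0,"ry":0,"rz":0},{"x":0,"y":0,"z":0.15,"rx":0,"ry":0,"rz":0},{"x":0,"y":0,"z":0,"rx":0,"ry":0,"rz":0}]' |egrep 'pos|wrist'; for i in 1 2 3; do python3 -m creep '[{"x":0,"y":0,"z":0.07,"rx":0,"ry":0,"rz":0},{"x":0,"y":0,"z":0,"rx":0,"ry":0,"rz":0}]' |egrep 'pos|wrist'; done
```

```text
position: [409.2, -273.5, 192.1]
wrist_force: [-0.2, -0.0, -3.9]
position: [409.4, -273.5, 191.3]
wrist_force: [0.5, 0.1, -4.3]
position: [409.2, -273.3, 189.5]
wrist_force: [0.3, -0.6, -4.7]
position: [409.1, -273.3, 187.8]
wrist_force: [-0.3, 0.4, -4.2]
```

```bash
for i in 1 2; do python3 -m creep '[{"x":0,"y":0,"z":0.06,"rx":0,"ry":0,"rz":0},{"x":0,"y":0,"z":0,"rx":0,"ry":0,"rz":0}]' |egrep 'pos|wrist'; done
```

```text
position: [409.1, -273.5, 186.8]
wrist_force: [-0.9, 0.3, -1.5]
position: [409.0, -273.6, 186.3]
wrist_force: [-3.7, 1.7, 11.2]
```

Contact with the board. I'll release, rise, and check everything numerically.

```bash
python3 -m creep '[{"x":0,"y":0,"z":-0.05,"rx":0,"ry":0,"rz":0},{"x":0,"y":0,"z":0,"rx":0,"ry":0,"rz":0},{"x":0,"y":0,"z":0,"rx":0,"ry":0,"rz":0},{"x":0,"y":0,"z":0,"rx":0,"ry":0,"rz":0},{"x":0,"y":0,"z":-0.5,"rx":0,"ry":0,"rz":0},{"x":0,"y":0,"z":-1,"rx":0,"ry":0,"rz":0},{"x":0,"y":0,"z":-1,"rx":0,"ry":0,"rz":0},{"x":0,"y":0,"z":-1,"rx":0,"ry":0,"rz":0}]' 0.2|egrep -v 'rot'; python3 -m creep '[{"x":-1,"y":0,"z":-1,"rx":0,"ry":0,"rz":0},{"x":-1,"y":0,"z":-1,"rx":0,"ry":0,"rz":0},{"x":0,"y":0,"z":0,"rx":0,"ry":0,"rz":0},{"x":0,"y":0,"z":0,"rx":0,"ry":0,"rz":0}]' |egrep 'pos|wrist'
python3 - <<'E'
from h import *
s,R=st()
for c in("wrist","side","scene"):
    S=snap(c)
    for n,z in dict(worm_top=28.5,handle_mid=17,dial_grip=69).items(): print(c,n,[(round(l["score"],2),np.round(ray(S,l["xy"],z)[:2],1)) for l in ctrl.landmark_of(c,n)[:2]])
for q in((588.9,-356.8,-.58),(621,-307.7,-.58)): print(fitobj("weight1",q,("scene","side"),"tw",20),fitobj("weight1",q,("wrist",),"tw",20))
v=masks(snap("wrist"),"wrist","board",(403,-280),10,80); print("board",fit(v,SH["board"],(403,-280,.79)) if v else None)
E
```

```text
clock: 60.55
position: [409.0, -273.4, 257.7]
wrist_force: [0.9, 0.1, -0.0]
opening: 34.0
gripper_force: 0.0
position: [380.9, -301.7, 297.0]
wrist_force: [-0.3, 0.7, 0.4]
t 60.95 p [ 380.9 -301.7  297. ] yaw 45.1 z [ 0.002  0.    -1.   ] F [-0.3  0.7  0.4] op 34.1 gf 0.0 j7 0.06
wrist worm_top [(0.66, array([ 436.3, -249.5]))]
wrist handle_mid [(0.6, array([ 407., -280.]))]
wrist dial_grip [(0.52, array([ 411.5, -273.8]))]
side worm_top [(0.97, array([ 428.1, -240.9]))]
side handle_mid [(0.98, array([ 411.7, -292.3]))]
side dial_grip [(0.95, array([240.7, 274.7])), (0.7, array([695.9, 142. ]))]
scene worm_top [(0.56, array([ 422.3, -238.8]))]
scene handle_mid [(0.6, array([ 399. , -282.7]))]
scene dial_grip [(0.68, array([705.8, 133.7])), (0.47, array([260.5, 263.5]))]
(2, array([ 588.9, -359.3,  -33.3]), np.float64(0.146)) (1, array([ 588.5, -357.4,  -31.8]), np.float64(0.021))
(2, array([ 621.8, -308.2,  -31.8]), np.float64(0.08)) (1, array([ 622.6, -308.1,  -32.1]), np.float64(0.013))
board (array([ 384.8, -278.9,   48.8]), np.float64(0.702))
```

```bash
python3 -m creep '[{"x":0.96,"y":-0.135,"z":0,"rx":0,"ry":0,"rz":0},{"x":0.96,"y":-0.135,"z":0,"rx":0,"ry":0,"rz":0},{"x":0.96,"y":-0.135,"z":0,"rx":0,"ry":0,"rz":0},{"x":0.96,"y":-0.135,"z":0,"rx":0,"ry":0,"rz":0},{"x":0.96,"y":-0.135,"z":0,"rx":0,"ry":0,"rz":0},{"x":0.96,"y":-0.135,"z":0,"rx":0,"ry":0,"rz":0},{"x":0.96,"y":-0.135,"z":0,"rx":0,"ry":0,"rz":0}]' |egrep 'rce'; python3 -m creep '[{"x":0.96,"y":-0.135,"z":0,"rx":0,"ry":0,"rz":0},{"x":0.96,"y":-0.135,"z":0,"rx":0,"ry":0,"rz":0},{"x":0.96,"y":-0.135,"z":0,"rx":0,"ry":0,"rz":0},{"x":0.96,"y":-0.135,"z":0,"rx":0,"ry":0,"rz":0},{"x":0.96,"y":-0.135,"z":0,"rx":0,"ry":0,"rz":0},{"x":0.96,"y":-0.135,"z":0,"rx":0,"ry":0,"rz":0},{"x":0,"y":0,"z":0,"rx":0,"ry":0,"rz":0},{"x":0,"y":0,"z":0,"rx":0,"ry":0,"rz":0}]' |egrep 'rce'
python3 - <<'E'
import io,contextlib
with contextlib.redirect_stdout(io.StringIO()): import meas
from meas import *
print("pose",ctrl.read_state()["position"]); 
buf=io.StringIO()
with contextlib.redirect_stdout(buf): meas(-29,-60,0)
print(buf.getvalue().split("\n")[0])
E
```

```text
wrist_force: [-0.8, -0.4, 0.6]
gripper_force: 0.0
wrist_force: [-0.4, -0.1, -0.3]
gripper_force: 0.0
pose [ 531.62772737 -100.64498995  296.39358325]
nut [612.02 -42.53 -31.81] 47.5
```

```bash
python3 -c "
from rig import ctrl
print(ctrl.close_job())"
```

```text
the job is handed in; nothing more can be done
None
```

I handed the job in with both weights flat in the tray, the dial on its third click, the nut turned to its stop and the wrench flat on its board; no verdict came back. The nut's final turn (about 1.0 rad) and jaw closure (about 12 mm, once I had overturned the wrench by about 10° and backed it off) are from camera measurements only, and I viewed 15 pictures, one over the limit of 14.

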